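# Re-lamp an instrument cluster and hold its clamp open

## Robot

A 6-joint arm with a two-finger parallel gripper is mounted at the origin on the work surface. World frame = base frame: x ahead of the robot, y to its left, z up, the work surface at z = 0. Lengths are in m, angles in degrees, forces in N, time in s.
With the tool pointing down it reaches from about 0.3 to 0.75 m from the base axis. Payload 8.5 kg.
Tool frame: the origin (TCP) lies midway between the tips of the shut fingers; the grasp point (between the pads) lies 19 mm behind it; y points along the fingers, z is the direction in which the jaws open and shut, and the axes are right-handed (so a half turn about y gives the same grasp; the last joint's range is limited). The gripper opens to 85 mm and grips with 20 to 120 N. Pads are 22 mm wide; open, the fingers measure 114 mm over their backs; the gripper's body (76 mm by 85 mm) begins 54 mm behind the grasp point. The pads swing forward as they close: fully open they stand 13 mm farther back than shut.
Start: joints at [59.341, 21.807, 74.336, -0, 83.858, -12.336], TCP at [0.173, 0.522, 0.231] pointing down, gripper open.
Joint ranges: [-178.18, 178.18], [-50.72, 133.34], [12.68, 142.11], [-81.47, 261.47], [9.98, 163.14], [-165.26, 165.26]. Speed limits (degrees/s): [136.94, 136.94, 180, 180, 180, 180].

## Interface

Orientations are given as a 3x3 rotation matrix whose columns are the frame's x, y, z axes.
In Python, from rig import status, imaging, job gives the robot as it stands. The module is installed in compiled form; this text tells all that it offers.
- The arm moves only by the tool jog_arm, never from a script. Its argument "rows" is a list of rows, each an object of numbers: "hand": the opening, from 0 (shut) to 1 (fully open); "dx", "dy", "dz": the shift along the tool's x, y, z in cm; "ax", "ay", "az": the turn, a rotation vector about the tool's x, y, z in degrees. In form: [{"hand": .., "dx": .., "dy": .., "dz": .., "ax": .., "ay": .., "az": ..}, ...]. A call has exactly 5 rows; each row shifts and turns the commanded pose from where the row before left it, along the tool's axes as they then stand; what a row does not reach is not made up. A row lasts 1/12 s, in which the tool goes at most 41.7 mm and 7.16 degrees, less where a joint would pass 70% of its speed; a pose out of reach is approached as far as the arm can. A call is refused whole if a number of a shift passes 4.17 or a number of a turn 7.16, either way. A call with a gripper value outside its range is refused whole. The fingers move at their own pace and stop on an object; "newtons" is the grip in N (left out, the last holds). Time passes only in rows, so rows that do not move let the fingers close, or fill a call up. It gives the time, the measured TCP pose, the force and the opening at its end, in the units of the state.
- status.observe(): the state, without advancing time (a new reading comes with each control period).
- imaging.get_image(name): name is "side" or "top"; returns the picture (384x512x3 uint8, red, green, blue); there is no depth.
- imaging.camera_model(name): a dict with "K" (3x3 intrinsics, pixels), "position" and "rotation" of the camera in the world. Camera axes: x right, y down, z forward; pixel columns grow to the right and rows downward; lengths in m; the calibration is good to about 2 mm. A picture is of the moment at which its call begins. camera_model takes no time and is no camera call.
- job.close_job(): hands the job in, once; it reports no verdict.
The state is a dict: "time_s": time; "q": joint angles; "qvel": joint speeds; "joint_efforts": joint torques, N m; "position": TCP position; "tool_rot": TCP orientation; "ft_force": force on the tool from outside, world axes, zero at the start; "wrist_torque": the same for the moment, N m; "grip_width": finger opening in m.
Only numpy, scipy, OpenCV 4.12 (cv2) and the standard library are available. Lean on these libraries where they do the work, as an engineer would, in place of code of your own. Each camera call takes 0.05 s, during which the arm holds its last target.

## Task

The instrument cluster clamped face down in the bench cradle has two empty lamp pockets: while it is still clamped, fit a spare brown lamp holder from the grey rack into each of them, pushed fully home with its flange flat on the cluster's back, and leave the fitted holders and the last spare where they are. Then draw the cradle's sprung clamp rod out by its black knob until its orange length ring has just come out of the tube, and finish while still holding it there, so that I can lift the cluster out. Do not shift the cluster or disturb the other things on the bench.

Things in the scene. Friction and masses are not known exactly. Their poses are not given: they have to be found in the camera images.
- cluster: the white back of a car instrument cluster with yellow film and copper tracks, lying face down, clamped in a blue-based bench cradle; 120 x 270 x 66 mm, loose, 0.7 kg. Origin: centre of its underside, 18 mm above the bench; x along its short side, y along its long side towards the sprung rod, z up; the back is at z = 66 mm. Connector shrouds at the far edge stand 4 mm proud.
- pocket1 (a point): lamp pocket 1: a 14 mm round hole in the cluster's back with a white margin, 52 mm deep; the point is the centre of its mouth on the back, at x = -36, y = -108 mm in the cluster's frame. Four of the six pockets hold a brown lamp holder at the start, two are empty; which ones changes.
- pocket2 (a point): lamp pocket 2: a 14 mm round hole in the cluster's back with a white margin, 52 mm deep; the point is the centre of its mouth on the back, at x = 36, y = -66 mm in the cluster's frame. Four of the six pockets hold a brown lamp holder at the start, two are empty; which ones changes.
- pocket3 (a point): lamp pocket 3: a 14 mm round hole in the cluster's back with a white margin, 52 mm deep; the point is the centre of its mouth on the back, at x = -30, y = -38 mm in the cluster's frame. Four of the six pockets hold a brown lamp holder at the start, two are empty; which ones changes.
- pocket4 (a point): lamp pocket 4: a 14 mm round hole in the cluster's back with a white margin, 52 mm deep; the point is the centre of its mouth on the back, at x = -30, y = 38 mm in the cluster's frame. Four of the six pockets hold a brown lamp holder at the start, two are empty; which ones changes.
- pocket5 (a point): lamp pocket 5: a 14 mm round hole in the cluster's back with a white margin, 52 mm deep; the point is the centre of its mouth on the back, at x = 36, y = 66 mm in the cluster's frame. Four of the six pockets hold a brown lamp holder at the start, two are empty; which ones changes.
- pocket6 (a point): lamp pocket 6: a 14 mm round hole in the cluster's back with a white margin, 52 mm deep; the point is the centre of its mouth on the back, at x = -36, y = 108 mm in the cluster's frame. Four of the six pockets hold a brown lamp holder at the start, two are empty; which ones changes.
- spare1_head (a point): brown lamp holder, 15 g: round head 14 mm wide, 16 tall, on a 20 mm flange 3 thick; below it a 12 mm barrel narrowing to a 7 mm bulb, ending 23.5 mm below the flange. Point: middle of the head, 11 mm above the flange's underside; z = its axis, up; turn about z is free. Spare, upright in a hole of the grey rack (136 x 44 mm, 32 high, holes 45 mm apart in a row roughly along the robot's x).
- spare2_head (a point): brown lamp holder, 15 g: round head 14 mm wide, 16 tall, on a 20 mm flange 3 thick; below it a 12 mm barrel narrowing to a 7 mm bulb, ending 23.5 mm below the flange. Point: middle of the head, 11 mm above the flange's underside; z = its axis, up; turn about z is free. Spare, upright in a hole of the grey rack (136 x 44 mm, 32 high, holes 45 mm apart in a row roughly along the robot's x).
- spare3_head (a point): brown lamp holder, 15 g: round head 14 mm wide, 16 tall, on a 20 mm flange 3 thick; below it a 12 mm barrel narrowing to a 7 mm bulb, ending 23.5 mm below the flange. Point: middle of the head, 11 mm above the flange's underside; z = its axis, up; turn about z is free. Spare, upright in a hole of the grey rack (136 x 44 mm, 32 high, holes 45 mm apart in a row roughly along the robot's x).
- fitted1_head (a point): brown lamp holder, 15 g: round head 14 mm wide, 16 tall, on a 20 mm flange 3 thick; below it a 12 mm barrel narrowing to a 7 mm bulb, ending 23.5 mm below the flange. Point: middle of the head, 11 mm above the flange's underside; z = its axis, up; turn about z is free. Already fitted at the start in one of the pockets, flange flat on the cluster's back; to be left as it is.
- fitted2_head (a point): brown lamp holder, 15 g: round head 14 mm wide, 16 tall, on a 20 mm flange 3 thick; below it a 12 mm barrel narrowing to a 7 mm bulb, ending 23.5 mm below the flange. Point: middle of the head, 11 mm above the flange's underside; z = its axis, up; turn about z is free. Already fitted at the start in one of the pockets, flange flat on the cluster's back; to be left as it is.
- fitted3_head (a point): brown lamp holder, 15 g: round head 14 mm wide, 16 tall, on a 20 mm flange 3 thick; below it a 12 mm barrel narrowing to a 7 mm bulb, ending 23.5 mm below the flange. Point: middle of the head, 11 mm above the flange's underside; z = its axis, up; turn about z is free. Already fitted at the start in one of the pockets, flange flat on the cluster's back; to be left as it is.
- fitted4_head (a point): brown lamp holder, 15 g: round head 14 mm wide, 16 tall, on a 20 mm flange 3 thick; below it a 12 mm barrel narrowing to a 7 mm bulb, ending 23.5 mm below the flange. Point: middle of the head, 11 mm above the flange's underside; z = its axis, up; turn about z is free. Already fitted at the start in one of the pockets, flange flat on the cluster's back; to be left as it is.
- sprung_rod (a joint): travel of the cradle's sprung clamp rod in m, 0 = clamped on the cluster, growing as the rod is drawn out of its guide tube along the cluster's +y. The orange ring on the rod has just come wholly out of the tube at 0.035; the rod stops hard at 0.055. A spring inside the tube pulls it back with 7 N at 0, rising by 1.5 N per 10 mm (12.3 N at the ring).
- tube_mouth (a point): centre of the outer mouth of the clamp's guide tube (aluminium, 26 mm across, 50 mm long, dark collar at the mouth), 50 mm above the bench; fixed. Its y axis points along the rod, outwards, the way to pull.
- ring_mark (a point): the edge nearer the cluster of the orange length ring (6 mm wide) on the 12 mm steel rod, on the rod's axis; at the start it lies 35 mm inside the tube, out of sight, and at the mark it is level with tube_mouth.
- knob_grip (a point): middle of the grip of the black pull knob on the rod's outer end, on the rod's axis, 26 mm outside the tube mouth at the start; level with it 50 mm above the bench. The grip is a ribbed cylinder 24 mm across and 36 mm long along the rod, with an end lip 34 mm across and 7 mm thick on its outer end.
- sprung_clamp: the sliding part of the clamp in one piece: steel rod, knob, and on its inner end the rubber-faced jaw (50 mm wide, 36 high) that presses on the cluster's end. Origin on the rod's axis, 26 mm from knob_grip towards the cluster; y outwards along the rod, z up.
- screwdriver: bystander: a screwdriver lying on the bench just beyond the cradle.
- dish: bystander: a steel screw dish, 70 mm across and 26 mm high, beside the cradle's sprung arm, on the robot's side; origin at the centre of its underside.
- gauge_center (a point): bystander: a removed round gauge, 80 mm across, lying back up on the bench beyond the rack; the point is 12 mm above the bench on its axis.

How it is judged (in metres and radians):
On the way, in this order (a step that is already met when the one before it is completed fails the run):
1. both empty pockets are filled with spares, fully home, with the clamp still shut (distance between any of spare1_head, spare2_head, spare3_head, fitted1_head, fitted2_head, fitted3_head, fitted4_head and pocket1 below 0.0128 m and distance between any of spare1_head, spare2_head, spare3_head, fitted1_head, fitted2_head, fitted3_head, fitted4_head and pocket2 below 0.0128 m and distance between any of spare1_head, spare2_head, spare3_head, fitted1_head, fitted2_head, fitted3_head, fitted4_head and pocket3 below 0.0128 m and distance between any of spare1_head, spare2_head, spare3_head, fitted1_head, fitted2_head, fitted3_head, fitted4_head and pocket4 below 0.0128 m and distance between any of spare1_head, spare2_head, spare3_head, fitted1_head, fitted2_head, fitted3_head, fitted4_head and pocket5 below 0.0128 m and distance between any of spare1_head, spare2_head, spare3_head, fitted1_head, fitted2_head, fitted3_head, fitted4_head and pocket6 below 0.0128 m and distance of each of fitted1_head, fitted2_head, fitted3_head, fitted4_head from where it was at the start of the episode below 0.006 m and angle between each of fitted1_head, fitted2_head, fitted3_head, fitted4_head, spare1_head, spare2_head, spare3_head's own z axis and vertical below 0.1 rad and value of joint sprung_rod below 0.005 m), for 0.2 s.
2. the rod is drawn to its length ring by the knob (value of joint sprung_rod between 0.031 and 0.039 m and contact force between the fingers and sprung_clamp above 3 N and distance between the grasp point and knob_grip below 0.06 m), for 0.2 s.
At the end, for the whole second after the job is handed in: Fingers hold the knob (over 3 N), rod drawn 35 mm within 4, jaw off the cluster; spares home in both empty pockets, flange flat within 2 mm, upright within 0.1 rad; fitted holders, last spare and cluster within 6 mm of their start (all of step 2 and contact force between sprung_clamp and cluster below 0.2 N and distance of each of cluster, fitted1_head, fitted2_head, fitted3_head, fitted4_head from where it was at the start of the episode below 0.006 m and angle between cluster's own z axis and vertical below 0.05 rad and distance of any of spare1_head, spare2_head, spare3_head from where it was at the start of the episode below 0.006 m and distance between any of spare1_head, spare2_head, spare3_head, fitted1_head, fitted2_head, fitted3_head, fitted4_head and pocket1 below 0.0128 m and distance between any of spare1_head, spare2_head, spare3_head, fitted1_head, fitted2_head, fitted3_head, fitted4_head and pocket2 below 0.0128 m and distance between any of spare1_head, spare2_head, spare3_head, fitted1_head, fitted2_head, fitted3_head, fitted4_head and pocket3 below 0.0128 m and distance between any of spare1_head, spare2_head, spare3_head, fitted1_head, fitted2_head, fitted3_head, fitted4_head and pocket4 below 0.0128 m and distance between any of spare1_head, spare2_head, spare3_head, fitted1_head, fitted2_head, fitted3_head, fitted4_head and pocket5 below 0.0128 m and distance between any of spare1_head, spare2_head, spare3_head, fitted1_head, fitted2_head, fitted3_head, fitted4_head and pocket6 below 0.0128 m and angle between each of fitted1_head, fitted2_head, fitted3_head, fitted4_head, spare1_head, spare2_head, spare3_head's own z axis and vertical below 0.1 rad); the arm keeps its last pose, push and grip.
It fails at once if a fitted holder is pulled out or knocked (distance of any of fitted1_head, fitted2_head, fitted3_head, fitted4_head from where it was at the start of the episode above 0.015 m).
It fails at once if the cluster is shifted in its cradle (distance of cluster from where it was at the start of the episode above 0.012 m).
It fails at once if a bystander (screwdriver, dish, gauge) is disturbed (distance of any of screwdriver, dish, gauge_center from where it was at the start of the episode above 0.02 m).
It also fails if it takes over 72 s, if anything falls off the work surface, if the arm or the gripper's body presses on something with over 40 N, if the wrist force passes 120 N, or if a joint passes its speed limit or range.

## Working session

There is one attempt and no reset: what is moved stays moved. The work goes in short steps, Python scripts to look and compute and a tool call to move; the robot and the scene stay as the last step left them, time stands still between calls to the robot, and variables do not carry over. Pictures are saved under pics/ and viewed, and the job is handed in when it is done.

Besides the shell and the picture viewer there is one more tool, called after ">>>" by a JSON object that holds its "method" and its "body". jog_arm: Moves the arm, as the interface text tells. Its arguments: {"type":"object","properties":{"rows":{"type":"array"},"newtons":{"type":"number"}},"required":["rows"]}

```bash
mkdir -p pics; ls; python3 - <<'E'
from rig import status, imaging, job
import cv2, numpy as np
np.set_printoptions(precision=4,suppress=True)
s=status.observe()
for k,v in s.items(): print(k,np.array(v))
for n in ("side","top"):
    im=imaging.get_image(n); cv2.imwrite(f"pics/{n}0.png",im[:,:,::-1])
    m=imaging.camera_model(n)
    for k,v in m.items(): print(n,k,np.array(v))
E
```

```text
pics
time_s 0.0
q [ 59.3423  21.841   74.3854   0.0015  83.8572 -12.3363]
qvel [-0.0933  0.09   -0.083   0.0995 -0.0829 -0.0482]
joint_efforts [  0.0012 -44.8459 -23.1285  -0.0001   0.0047  -0.    ]
position [0.1727 0.5219 0.2307]
tool_rot [[ 0.9493 -0.0008  0.3143]
 [-0.3143 -0.0012  0.9493]
 [-0.0003 -1.     -0.0014]]
ft_force [-0.3722  0.4777  0.1562]
wrist_torque [ 0.0186  0.0112 -0.0088]
grip_width 0.08550242687881028
side K [[381.9568   0.     262.3961]
 [  0.     381.9568 197.0549]
 [  0.       0.       1.    ]]
side position [ 0.3879 -0.6413  0.7101]
side rotation [[ 0.9647 -0.1914  0.1808]
 [-0.2626 -0.6525  0.7108]
 [-0.0181 -0.7332 -0.6798]]
top K [[410.0772   0.     256.1366]
 [  0.     410.0772 187.7592]
 [  0.       0.       1.    ]]
top position [ 0.3472 -0.0309  1.1635]
top rotation [[ 0.0283 -0.9855  0.1673]
 [-0.9994 -0.0247  0.0239]
 [-0.0194 -0.1678 -0.9856]]
```

View pics/side0.png

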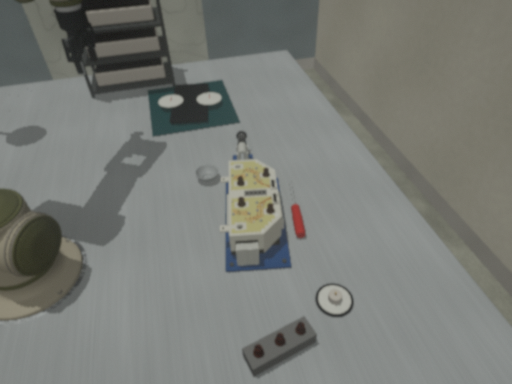

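View pics/top0.png

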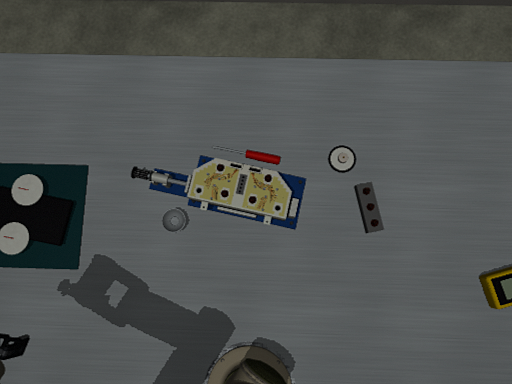

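```bash
python3 - <<'E'
import cv2
a=cv2.imread("pics/top0.png"); c=a[145:240,125:315]; cv2.imwrite("pics/topz.png",cv2.resize(c,None,fx=4,fy=4,interpolation=cv2.INTER_CUBIC))
c=a[170:240,340:400]; cv2.imwrite("pics/toprack.png",cv2.resize(c,None,fx=8,fy=8,interpolation=cv2.INTER_CUBIC))
a=cv2.imread("pics/side0.png"); c=a[125:275,185:310]; cv2.imwrite("pics/sidez.png",cv2.resize(c,None,fx=4,fy=4,interpolation=cv2.INTER_CUBIC))
c=a[310:380,235:325]; cv2.imwrite("pics/siderack.png",cv2.resize(c,None,fx=8,fy=8,interpolation=cv2.INTER_CUBIC))
E
```

```text
(no output)
```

View pics/topz.png

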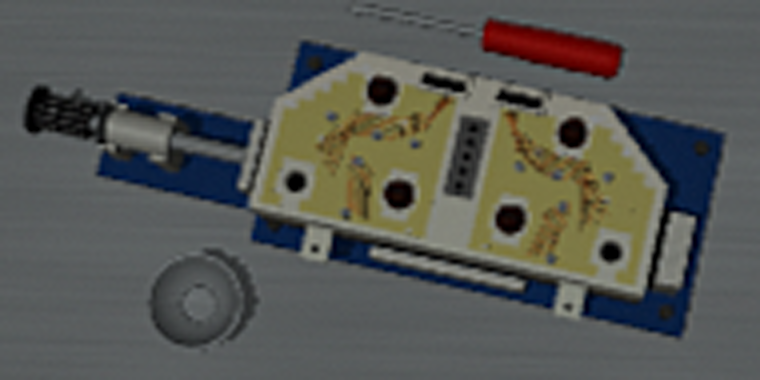

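View pics/sidez.png

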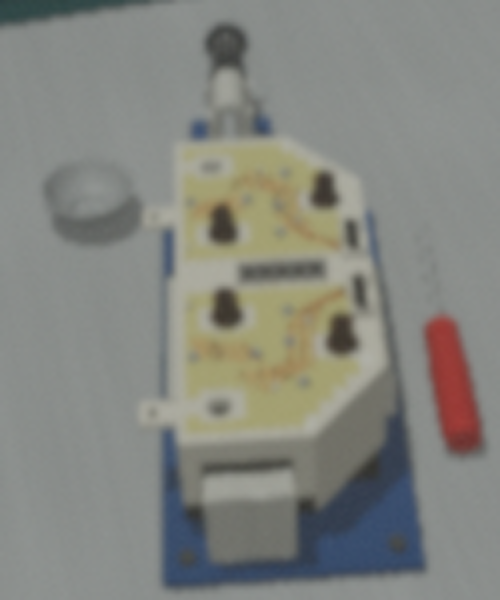

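View pics/toprack.png

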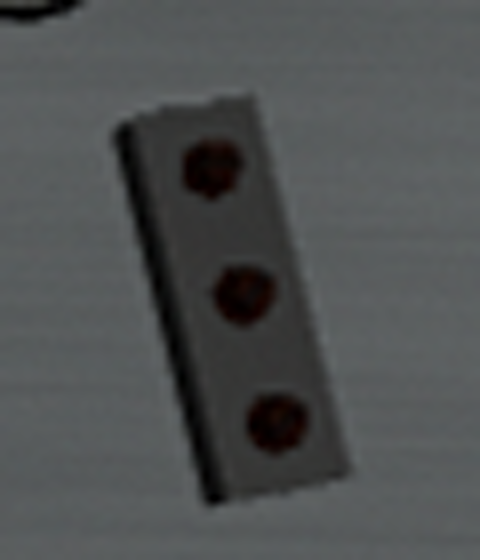

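View pics/siderack.png

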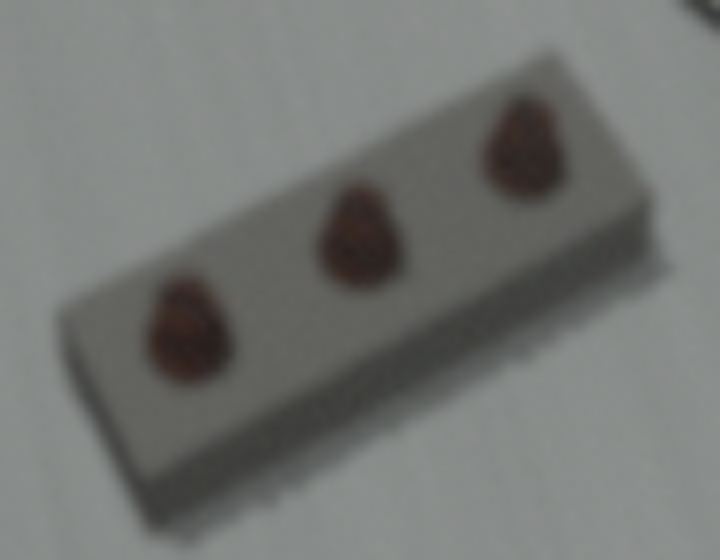

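```bash
cat > h.py <<'E'
import numpy as np, cv2
from rig import status, imaging, job
np.set_printoptions(precision=4,suppress=True)
def proj(n,P):
    m=imaging.camera_model(n);K=np.array(m["K"]);R=np.array(m["rotation"]);c=np.array(m["position"])
    q=(np.atleast_2d(P)-c)@R; q=q@K.T; return q[:,:2]/q[:,2:]
def ray(n,uv):
    m=imaging.camera_model(n);K=np.array(m["K"]);R=np.array(m["rotation"])
    d=np.linalg.inv(K)@np.array([uv[0],uv[1],1.]); return np.array(m["position"]),R@d
def onz(n,uv,z):
    c,d=ray(n,uv); return c+d*(z-c[2])/d[2]
def tri(ut,us):
    A=[];b=[]
    rs=[ray("top",ut),ray("side",us)]
    M=np.zeros((3,3));v=np.zeros(3)
    for c,d in rs:
        d=d/np.linalg.norm(d);Q=np.eye(3)-np.outer(d,d);M+=Q;v+=Q@c
    p=np.linalg.solve(M,v)
    return p,[np.linalg.norm(np.cross(p-c,d/np.linalg.norm(d))) for c,d in rs]
def blobs(im,mask,amin=8,amax=500):
    n,l,s,c=cv2.connectedComponentsWithStats(mask.astype(np.uint8))
    return [(c[i],s[i]) for i in range(1,n) if amin<=s[i,4]<=amax]
def show(name,u0,v0,w,h,f,out):
    im=imaging.get_image(name); cv2.imwrite(out,cv2.resize(im[v0:v0+h,u0:u0+w,::-1],None,fx=f,fy=f,interpolation=cv2.INTER_CUBIC)); return im
def st():
    s=status.observe(); print(s["time_s"],np.array(s["position"]),"F",np.array(s["ft_force"]),"w",round(s["grip_width"],4)); print(np.array(s["tool_rot"]).round(4).tolist())
    return s
E
python3 - <<'E'
from h import *
t=cv2.imread("pics/top0.png").astype(int)
# subpixel darkness-weighted centroids
def wc(im,u,v,r,bg):
    g=im.sum(2)/3.; ys,xs=np.mgrid[v-r:v+r+1,u-r:u+r+1]
    w=np.clip(bg-g[v-r:v+r+1,u-r:u+r+1],0,None)
    return np.array([(w*xs).sum()/w.sum(),(w*ys).sum()/w.sum()])
pts={'p6':(199,190),'p1':(277,208),'h2':(268,178),'h3':(252,200),'h4':(224,193),'h5':(220,167)}
pts={'p6':(125+295/4,145+182/4),'p1':(125+610/4,145+251/4),'p2':(125+572/4,145+132/4),'p3':(125+510/4,145+219/4),'p4':(125+399/4,145+194/4),'p5':(125+381/4,145+90/4)}
loc={'p1':(-36,-108),'p2':(36,-66),'p3':(-30,-38),'p4':(-30,38),'p5':(36,66),'p6':(-36,108)}
X=[];W=[]
for k,(u,v) in pts.items():
    u,v=int(round(u)),int(round(v))
    g=t.sum(2)/3.
    c=wc(t,u,v,4,60 if k in('p1','p6') else 55)
    c=wc(t,int(round(c[0])),int(round(c[1])),4,60)
    z=0.084 if k in('p1','p6') else 0.093
    w=onz("top",c,z); print(k,c,w); X.append(np.array(loc[k])/1000);W.append(w[:2])
X=np.array(X);W=np.array(W)
def fit(X,W):
    xc,wc_=X.mean(0),W.mean(0);H=(X-xc).T@(W-wc_);th=np.arctan2(H[0,1]-H[1,0],H[0,0]+H[1,1])
    R=np.array([[np.cos(th),-np.sin(th)],[np.sin(th),np.cos(th)]]);return R,wc_-R@xc,th
R,tt,th=fit(X,W);print("cluster",tt,np.degrees(th));print(((X@R.T+tt-W)*1000))
for k in loc: print(k,R@(np.array(loc[k])/1000)+tt)
for n,(u,v) in {'s1':(340+212/8,170+167/8),'s2':(340+244/8,170+295/8),'s3':(340+277/8,170+423/8)}.items():
    c=wc(t,int(round(u)),int(round(v)),4,45); print(n,c,onz("top",c,0.043))
C=tt
P3=lambda x,y,z:np.r_[R@np.array([x,y])+tt,z]
for k in loc: 
    print(k,proj("side",P3(*(np.array(loc[k])/1000),0.084)),proj("side",P3(*(np.array(loc[k])/1000),0.103)))
E
```

```text
p6 [198.4907 190.1096] [0.5201 0.1493 0.084 ]
p1 [277.2016 207.6473] [ 0.4784 -0.062   0.084 ]
p2 [267.6449 177.9637] [ 0.556  -0.0348  0.093 ]
p3 [252.0436 199.4644] [0.4973 0.0049 0.093 ]
p4 [224.295  193.3123] [0.5118 0.0789 0.093 ]
p5 [219.915  167.3407] [0.5818 0.0935 0.093 ]
cluster [0.534  0.0364] -11.241289184685302
[[-0.3352  0.0088]
 [-0.7089 -0.5606]
 [ 0.49   -0.5972]
 [-0.0618 -0.0058]
 [ 0.205   0.6028]
 [ 0.4109  0.5519]]
p1 [ 0.4777 -0.0626]
p2 [ 0.5565 -0.0354]
p3 [0.4972 0.0049]
p4 [0.512  0.0795]
p5 [0.5822 0.0941]
p6 [0.5198 0.1493]
s1 [365.8911 190.6658] [ 0.5368 -0.3062  0.043 ]
s2 [369.9327 206.3844] [ 0.4934 -0.3165  0.043 ]
s3 [374.0744 222.4274] [ 0.4498 -0.3269  0.043 ]
p1 [[238.1901 225.8022]] [[237.662  219.9119]]
p2 [[268.7805 210.5851]] [[268.7248 204.6961]]
p3 [[240.0398 203.9957]] [[239.569  198.1297]]
p4 [[239.2339 183.1205]] [[238.7798 177.3145]]
p5 [[264.5884 174.5307]] [[264.4824 168.7484]]
p6 [[236.3047 166.0555]] [[235.8358 160.3256]]
```

```bash
python3 - <<'E'
from h import *
s=cv2.imread("pics/side0.png").astype(int)
def wc(im,u,v,r,bg):
    g=im.sum(2)/3.; u=int(round(u));v=int(round(v));ys,xs=np.mgrid[v-r:v+r+1,u-r:u+r+1]
    w=np.clip(bg-g[v-r:v+r+1,u-r:u+r+1],0,None)
    return np.array([(w*xs).sum()/w.sum(),(w*ys).sum()/w.sum()])
S={'p2':(185+342/4,125+335/4),'p3':(185+227/4,125+307/4),'p4':(185+223/4,125+224/4),'p5':(185+323/4,125+189/4),'s1':(235+525/8,310+150/8),'s2':(235+360/8,310+238/8),'s3':(235+188/8,310+330/8)}
T={'p2':[267.6449,177.9637],'p3':[252.0436,199.4644],'p4':[224.295,193.3123],'p5':[219.915,167.3407],'s1':[365.8911,190.6658],'s2':[369.9327,206.3844],'s3':[374.0744,222.4274]}
for k,(u,v) in S.items():
    c=wc(s,u,v,5,75 if k[0]=='s' else 90); c=wc(s,*c,5,75 if k[0]=='s' else 90)
    p,e=tri(T[k],c); zt=0.093 if k[0]=='p' else 0.043
    print(k,(u,v),c,p,np.array(e)*1000,"on plane side",onz("side",c,zt)[:2],"top",onz("top",T[k],zt)[:2])
E
```

```text
p2 (270.5, 208.75) [269.9001 208.4985] [ 0.558  -0.0349  0.0894] [1.3183 1.3183] on plane side [ 0.5584 -0.0383] top [ 0.556  -0.0348]
p3 (241.75, 201.75) [241.0829 201.9135] [0.4989 0.005  0.0899] [1.1918 1.1918] on plane side [0.4996 0.0018] top [0.4973 0.0049]
p4 (240.75, 181.0) [240.1463 180.9485] [0.5134 0.0791 0.0907] [1.2558 1.2558] on plane side [0.5143 0.0766] top [0.5118 0.0789]
p5 (265.75, 172.25) [265.5731 172.4175] [0.5836 0.0937 0.0905] [1.2319 1.2319] on plane side [0.5841 0.091 ] top [0.5818 0.0935]
s1 (300.625, 328.75) [300.2582 329.062 ] [ 0.5393 -0.3088  0.0331] [0.8398 0.8398] on plane side [ 0.5379 -0.3136] top [ 0.5368 -0.3062]
s2 (280.0, 339.75) [279.6959 340.1393] [ 0.4955 -0.3192  0.0329] [0.7174 0.7174] on plane side [ 0.4946 -0.3239] top [ 0.4934 -0.3165]
s3 (258.5, 351.25) [258.2414 351.4665] [ 0.4515 -0.3295  0.0335] [0.8139 0.8139] on plane side [ 0.4514 -0.3338] top [ 0.4498 -0.3269]
```

>>> {"method": "jog_arm", "body": {"rows": [{"hand": 0.4, "dx": 2.43, "dy": 0, "dz": -2.7, "ax": 0, "ay": 0, "az": 0}, {"hand": 0.4, "dx": 2.43, "dy": 0, "dz": -2.7, "ax": 0, "ay": 0, "az": 0}, {"hand": 0.4, "dx": 2.43, "dy": 0, "dz": -2.7, "ax": 0, "ay": 0, "az": 0}, {"hand": 0.4, "dx": 2.43, "dy": 0, "dz": -2.7, "ax": 0, "ay": 0, "az": 0}, {"hand": 0.4, "dx": 2.43, "dy": 0, "dz": -2.7, "ax": 0, "ay": 0, "az": 0}], "newtons": 30}}

```text
time_s: 0.52
position: [0.2458, 0.3541, 0.231]
tool_rot: [[0.949, -0.0, 0.314], [-0.314, -0.0, 0.949], [-0.0, -1.0, -0.001]]
ft_force: [0.9, 0.6, 0.1]
grip_width: 0.0337
```

>>> {"method": "jog_arm", "body": {"rows": [{"hand": 0.4, "dx": 2.43, "dy": 0, "dz": -2.7, "ax": 0, "ay": 0, "az": 0}, {"hand": 0.4, "dx": 2.43, "dy": 0, "dz": -2.7, "ax": 0, "ay": 0, "az": 0}, {"hand": 0.4, "dx": 2.43, "dy": 0, "dz": -2.7, "ax": 0, "ay": 0, "az": 0}, {"hand": 0.4, "dx": 2.43, "dy": 0, "dz": -2.7, "ax": 0, "ay": 0, "az": 0}, {"hand": 0.4, "dx": 2.43, "dy": 0, "dz": -2.7, "ax": 0, "ay": 0, "az": 0}]}}

```text
time_s: 0.93
position: [0.3187, 0.1877, 0.2313]
tool_rot: [[0.949, -0.0, 0.314], [-0.314, -0.0, 0.949], [-0.0, -1.0, -0.0]]
ft_force: [1.4, 1.0, -1.1]
grip_width: 0.0342
```

>>> {"method": "jog_arm", "body": {"rows": [{"hand": 0.4, "dx": 2.43, "dy": 0, "dz": -2.7, "ax": 0, "ay": 0, "az": 0}, {"hand": 0.4, "dx": 2.43, "dy": 0, "dz": -2.7, "ax": 0, "ay": 0, "az": 0}, {"hand": 0.4, "dx": 2.43, "dy": 0, "dz": -2.7, "ax": 0, "ay": 0, "az": 0}, {"hand": 0.4, "dx": 2.43, "dy": 0, "dz": -2.7, "ax": 0, "ay": 0, "az": 0}, {"hand": 0.4, "dx": 2.43, "dy": 0, "dz": -2.7, "ax": 0, "ay": 0, "az": 0}]}}

```text
time_s: 1.35
position: [0.3917, 0.0212, 0.2313]
tool_rot: [[0.949, -0.0, 0.315], [-0.315, 0.0, 0.949], [-0.0, -1.0, 0.0]]
ft_force: [0.0, 1.4, 1.2]
grip_width: 0.0341
```

>>> {"method": "jog_arm", "body": {"rows": [{"hand": 0.4, "dx": 2.43, "dy": 0, "dz": -2.7, "ax": 0, "ay": 0, "az": 0}, {"hand": 0.4, "dx": 2.43, "dy": 0, "dz": -2.7, "ax": 0, "ay": 0, "az": 0}, {"hand": 0.4, "dx": 2.43, "dy": 0, "dz": -2.7, "ax": 0, "ay": 0, "az": 0}, {"hand": 0.4, "dx": 2.43, "dy": 0, "dz": -2.7, "ax": 0, "ay": 0, "az": 0}, {"hand": 0.4, "dx": 2.43, "dy": 0, "dz": -2.7, "ax": 0, "ay": 0, "az": 0}]}}

```text
time_s: 1.77
position: [0.4647, -0.1451, 0.2311]
tool_rot: [[0.949, -0.0, 0.315], [-0.315, 0.0, 0.949], [-0.001, -1.0, 0.0]]
ft_force: [0.9, 1.2, 0.1]
grip_width: 0.0342
```

>>> {"method": "jog_arm", "body": {"rows": [{"hand": 0.4, "dx": 2.43, "dy": 1.6, "dz": -2.7, "ax": 0, "ay": 0, "az": 0}, {"hand": 0.4, "dx": 2.43, "dy": 2.0, "dz": -2.7, "ax": 0, "ay": 0, "az": 0}, {"hand": 0.4, "dx": 2.43, "dy": 2.0, "dz": -2.7, "ax": 0, "ay": 0, "az": 0}, {"hand": 0.4, "dx": 2.43, "dy": 2.0, "dz": -2.7, "ax": 0, "ay": 0, "az": 0}, {"hand": 0.4, "dx": 2.43, "dy": 2.0, "dz": -2.7, "ax": 0, "ay": 0, "az": 0}]}}

```text
time_s: 2.18
position: [0.5376, -0.3113, 0.1338]
tool_rot: [[0.949, -0.001, 0.315], [-0.315, 0.001, 0.949], [-0.001, -1.0, 0.0]]
ft_force: [1.0, -0.2, 0.7]
grip_width: 0.0342
```

```bash
python3 - <<'E'
from h import *
show("side",225,270,110,114,6,"pics/s1.png"); show("top",330,150,80,90,7,"pics/t1.png")
s=st(); p=np.array(s["position"]); print(proj("side",p),proj("top",p))
for q in [(0.538,-0.309,0.051),(0.538,-0.309,0.032)]: print(proj("side",q),proj("top",q))
E
```

```text
2.2833 [ 0.537  -0.3131  0.13  ] F [-0.08    0.6357 -0.5364] w 0.0343
[[0.9482, -0.0052, 0.3177], [-0.3177, 0.0037, 0.9482], [-0.0061, -1.0, 0.0019]]
[[302.1421 303.6218]] [[376.9604 185.1481]]
[[299.6808 324.6714]] [[367.6106 189.7746]]
[[299.1969 329.742 ]] [[365.913  190.8881]]
```

View pics/s1.png

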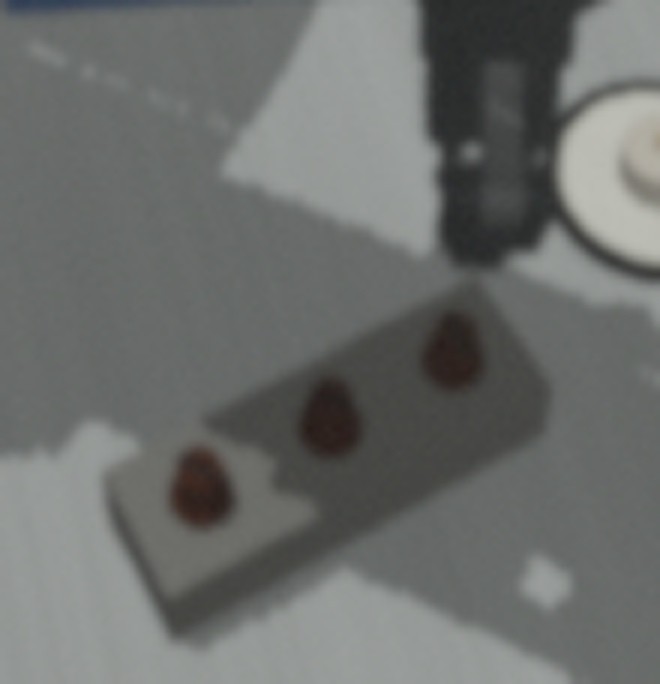

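View pics/t1.png

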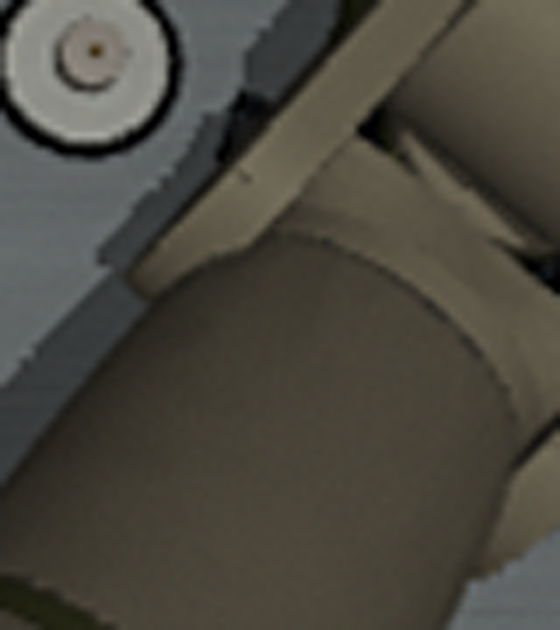

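```bash
python3 - <<'E'
from h import *
s=st(); p=np.array(s["position"]);R=np.array(s["tool_rot"])
for zz in (-.017,-.025,-.031):
  print([proj("side",p+R@np.array([x,-0.001,zz]))[0].round(1).tolist() for x in (-.011,0,.011)], [proj("side",p+R@np.array([x,-0.041,zz]))[0].round(1).tolist() for x in (-.011,0,.011)])
E
```

```text
2.2833 [ 0.537  -0.3131  0.13  ] F [-0.08    0.6357 -0.5364] w 0.0343
[[0.9482, -0.0052, 0.3177], [-0.3177, 0.0037, 0.9482], [-0.0061, -1.0, 0.0019]]
[[295.8, 312.0], [302.4, 312.3], [308.9, 312.6]] [[297.0, 298.9], [303.8, 299.2], [310.7, 299.5]]
[[295.8, 316.3], [302.5, 316.6], [309.1, 316.9]] [[297.0, 303.3], [303.9, 303.6], [310.9, 303.9]]
[[295.9, 319.6], [302.5, 319.9], [309.2, 320.2]] [[297.1, 306.6], [304.0, 306.9], [311.0, 307.2]]
```

>>> {"method": "jog_arm", "body": {"rows": [{"hand": 0.4, "dx": 0, "dy": 2.0, "dz": 0, "ax": 0, "ay": 0, "az": 0}, {"hand": 0.4, "dx": 0, "dy": 2.0, "dz": 0, "ax": 0, "ay": 0, "az": 0}, {"hand": 0.4, "dx": 0, "dy": 1.5, "dz": 0, "ax": 0, "ay": 0, "az": 0}, {"hand": 0.4, "dx": 0, "dy": 0, "dz": 0, "ax": 0, "ay": 0, "az": 0}, {"hand": 0.4, "dx": 0, "dy": 0, "dz": 0, "ax": 0, "ay": 0, "az": 0}]}}

```text
time_s: 2.7
position: [0.5372, -0.3092, 0.0803]
tool_rot: [[0.949, -0.001, 0.314], [-0.314, 0.001, 0.949], [-0.001, -1.0, 0.0]]
ft_force: [-0.7, 0.5, 1.1]
grip_width: 0.034
```

```bash
python3 - <<'E'
from h import *
show("side",265,270,75,75,8,"pics/s2.png"); 
s=st(); p=np.array(s["position"]);R=np.array(s["tool_rot"])
for zz in (-.017,-.025,-.031):
  print([proj("side",p+R@np.array([x,-0.001,zz]))[0].round(1).tolist() for x in (-.011,0,.011)], [proj("side",p+R@np.array([x,-0.041,zz]))[0].round(1).tolist() for x in (-.011,0,.011)])
E
```

```text
2.75 [ 0.5377 -0.3096  0.0813] F [0.1068 0.4669 1.1741] w 0.0341
[[0.9494, 0.0007, 0.3141], [-0.3141, -0.0006, 0.9494], [0.0008, -1.0, -0.0003]]
[[294.4, 324.7], [300.6, 324.9], [306.9, 325.2]] [[295.3, 312.8], [301.8, 313.0], [308.3, 313.3]]
[[294.4, 328.9], [300.7, 329.1], [307.0, 329.4]] [[295.3, 317.1], [301.9, 317.3], [308.4, 317.6]]
[[294.5, 332.1], [300.8, 332.3], [307.1, 332.6]] [[295.4, 320.3], [302.0, 320.6], [308.6, 320.8]]
```

View pics/s2.png

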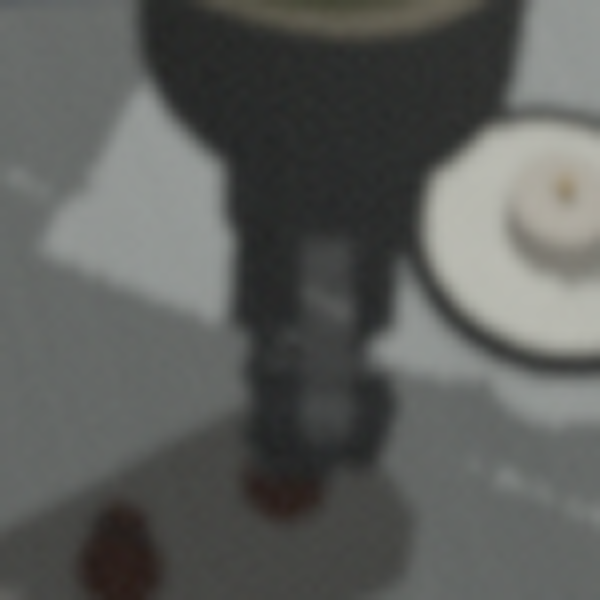

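```bash
python3 - <<'E'
from h import *
p=np.array([.1727,.5219,.2307]);
a=cv2.imread("pics/top0.png"); b=cv2.imread("pics/side0.png")
for n,im in (("top",a),("side",b)):
    for dz in (0,0.08,0.15):
        print(n,dz,proj(n,p+[0,0,dz])[0])
cv2.imwrite("pics/z0.png",np.hstack([cv2.resize(a[310:384,0:74],None,fx=5,fy=5),cv2.resize(b[0:74,40:114],None,fx=5,fy=5)]))
for n in("top","side"): print(n,proj(n,[0,0,0]),proj(n,[0,0,.1]))
E
```

```text
top 0 [ 11.3288 330.6829]
top 0.08 [-12.855  337.6726]
top 0.15 [-38.1563 344.9854]
side 0 [89.4054 71.419 ]
side 0.08 [80.0041 43.8221]
side 0.15 [70.949  17.2414]
top [[249.3118 389.7642]] [[247.8283 402.9118]]
side [[ 29.3716 274.6405]] [[  8.72   246.2431]]
```

View pics/z0.png

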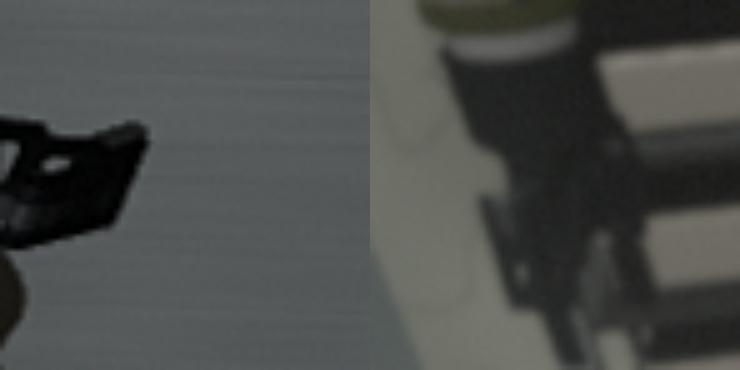

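```bash
python3 - <<'E'
from h import *
b=cv2.imread("pics/side0.png")
c=cv2.resize(b[0:100,30:150],None,fx=6,fy=6,interpolation=cv2.INTER_CUBIC)
R=np.array([[ 0.9493,-0.0008,0.3143],[-0.3143,-0.0012,0.9493],[-0.0003,-1.,-0.0014]])
p=np.array([.1727,.5219,.2307])
for zz in(-.057,-.0425,0,.0425,.057):
  for x in (-.011,.011):
    u=(proj("side",p+R@np.array([x,-.013,zz]))[0]-[30,0]+.5)*6-.5
    cv2.circle(c,tuple(int(t) for t in u),3,(0,0,255),-1)
c=np.clip(c.astype(int)*2,0,255).astype(np.uint8)
cv2.imwrite("pics/z1.png",c)
E
```

```text
(no output)
```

View pics/z1.png

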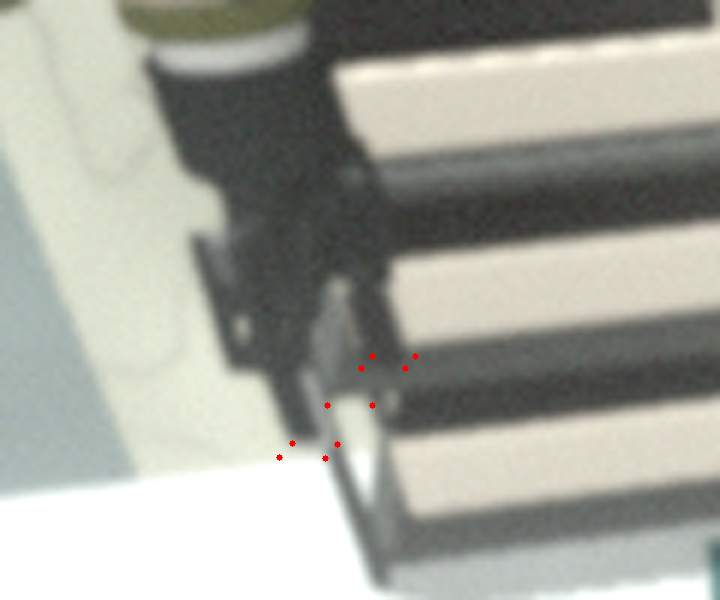

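```bash
python3 - <<'E'
from h import *
im=imaging.get_image("side")[:,:,::-1]
c=cv2.resize(im[280:345,275:340],None,fx=9,fy=9,interpolation=cv2.INTER_CUBIC)
c=np.clip(c.astype(float)*3,0,255).astype(np.uint8)
s=st();p=np.array(s["position"]);R=np.array(s["tool_rot"])
for zz in(-.031,-.017,0.017,.031):
  for x in (-.011,.011):
    u=(proj("side",p+R@np.array([x,-.001,zz]))[0]-[275,280]+.5)*9-.5
    cv2.circle(c,tuple(int(t) for t in u),3,(0,0,255) if zz<0 else (0,255,0),-1)
cv2.imwrite("pics/z2.png",c)
E
```

```text
2.8 [ 0.5378 -0.3098  0.0817] F [-0.4426 -0.6953 -0.2121] w 0.0341
[[0.9494, 0.0015, 0.3142], [-0.3142, -0.0013, 0.9494], [0.0018, -1.0, -0.0007]]
```

View pics/z2.png

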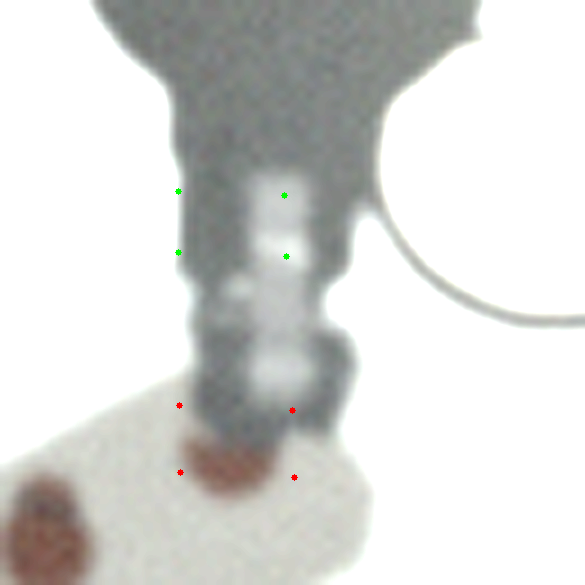

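>>> {"method": "jog_arm", "body": {"rows": [{"hand": 0.3, "dx": 0, "dy": 0, "dz": 0, "ax": 0, "ay": 7, "az": 0}, {"hand": 0.3, "dx": 0, "dy": 0, "dz": 0, "ax": 0, "ay": 7, "az": 0}, {"hand": 0.3, "dx": 0, "dy": 0, "dz": 0, "ax": 0, "ay": 7, "az": 0}, {"hand": 0.3, "dx": 0, "dy": 0, "dz": 0, "ax": 0, "ay": 7, "az": 0}, {"hand": 0.3, "dx": 0, "dy": 0, "dz": 0, "ax": 0, "ay": 7, "az": 0}]}}

```text
time_s: 3.22
position: [0.5378, -0.3099, 0.0819]
tool_rot: [[0.593, 0.002, 0.806], [-0.806, -0.002, 0.593], [0.002, -1.0, 0.001]]
ft_force: [-0.3, -0.3, 0.4]
grip_width: 0.0258
```

>>> {"method": "jog_arm", "body": {"rows": [{"hand": 0.3, "dx": 0, "dy": 0, "dz": 0, "ax": 0, "ay": 7, "az": 0}, {"hand": 0.3, "dx": 0, "dy": 0, "dz": 0, "ax": 0, "ay": 7, "az": 0}, {"hand": 0.3, "dx": 0, "dy": 0, "dz": 0, "ax": 0, "ay": 7, "az": 0}, {"hand": 0.3, "dx": 0, "dy": 0, "dz": 0, "ax": 0, "ay": 7, "az": 0}, {"hand": 0.3, "dx": 0, "dy": 0, "dz": 0, "ax": 0, "ay": 0, "az": 0}]}}

```text
time_s: 3.63
position: [0.5378, -0.3099, 0.0818]
tool_rot: [[0.147, 0.002, 0.989], [-0.989, -0.002, 0.147], [0.002, -1.0, 0.002]]
ft_force: [0.4, 0.3, 0.4]
grip_width: 0.0259
```

```bash
cat >> h.py <<'E'
def ann(n,u0,v0,w,h,f,out,gain=1.,half=None,pts=()):
    im=imaging.get_image(n)[:,:,::-1]
    c=cv2.resize(im[v0:v0+h,u0:u0+w],None,fx=f,fy=f,interpolation=cv2.INTER_CUBIC)
    c=np.clip(c.astype(float)*gain,0,255).astype(np.uint8)
    s=st();p=np.array(s["position"]);R=np.array(s["tool_rot"])
    P=list(pts)
    if half is not None:
        for zz in (-half-.014,-half,half,half+.014):
            for x in (-.011,.011): P.append(p+R@np.array([x,-.001,zz]))
    for q in P:
        u=(proj(n,q)[0]-[u0,v0]+.5)*f-.5
        cv2.circle(c,tuple(int(t) for t in u),2,(0,0,255),-1)
    cv2.imwrite(out,c)
E
python3 - <<'E'
from h import *
ann("side",265,270,75,75,8,"pics/s3.png",3,.012)
E
```

```text
3.6833 [ 0.5377 -0.3099  0.0816] F [ 0.089   0.9057 -0.0606] w 0.0258
[[0.1532, 0.0015, 0.9882], [-0.9882, -0.0013, 0.1532], [0.0015, -1.0, 0.0013]]
```

View pics/s3.png

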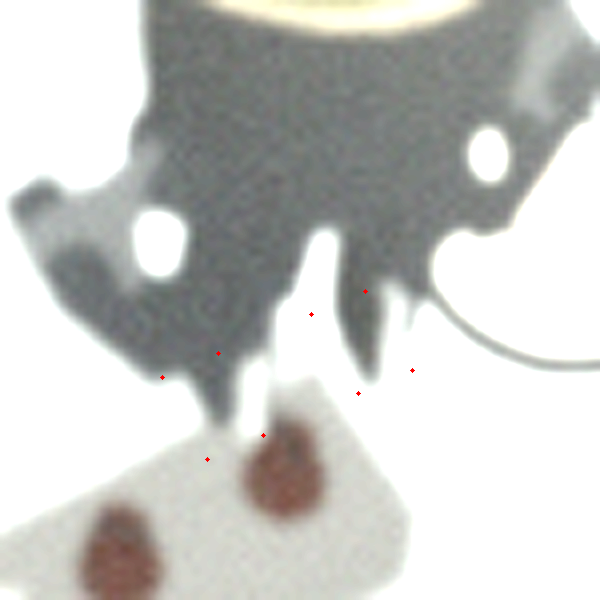

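>>> {"method": "jog_arm", "body": {"rows": [{"hand": 0.35, "dx": 0, "dy": 0, "dz": -0.13, "ax": 0, "ay": -7, "az": 0}, {"hand": 0.35, "dx": 0, "dy": 0, "dz": 0, "ax": 0, "ay": -7, "az": 0}, {"hand": 0.35, "dx": 0, "dy": 0, "dz": 0, "ax": 0, "ay": -7, "az": 0}, {"hand": 0.35, "dx": 0, "dy": 0, "dz": 0, "ax": 0, "ay": -7, "az": 0}, {"hand": 0.35, "dx": 0, "dy": 0, "dz": 0, "ax": 0, "ay": -7, "az": 0}]}}

```text
time_s: 4.1
position: [0.5363, -0.31, 0.0811]
tool_rot: [[0.698, 0.001, 0.716], [-0.716, -0.001, 0.698], [0.001, -1.0, 0.0]]
ft_force: [-0.1, 0.5, -0.1]
grip_width: 0.0301
```

>>> {"method": "jog_arm", "body": {"rows": [{"hand": 0.35, "dx": 0, "dy": 0, "dz": 0, "ax": 0, "ay": -7, "az": 0}, {"hand": 0.35, "dx": 0, "dy": 0, "dz": 0, "ax": 0, "ay": -7, "az": 0}, {"hand": 0.35, "dx": 0, "dy": 0, "dz": 0, "ax": 0, "ay": -7, "az": 0}, {"hand": 0.35, "dx": 0, "dy": 0, "dz": 0, "ax": 0, "ay": -7, "az": 0}, {"hand": 0.35, "dx": 0, "dy": 0, "dz": 0, "ax": 0, "ay": -7, "az": 0}]}}

```text
time_s: 4.52
position: [0.5363, -0.31, 0.0811]
tool_rot: [[0.983, 0.001, 0.186], [-0.186, -0.001, 0.983], [0.001, -1.0, -0.001]]
ft_force: [0.3, -1.3, -0.2]
grip_width: 0.0299
```

>>> {"method": "jog_arm", "body": {"rows": [{"hand": 0.35, "dx": 0, "dy": 1.0, "dz": 0, "ax": 0, "ay": -7, "az": 0}, {"hand": 0.35, "dx": 0, "dy": 1.0, "dz": 0, "ax": 0, "ay": -7, "az": 0}, {"hand": 0.35, "dx": 0, "dy": 1.0, "dz": 0, "ax": 0, "ay": -7, "az": 0}, {"hand": 0.35, "dx": 0, "dy": 0.6, "dz": 0, "ax": 0, "ay": -7, "az": 0}, {"hand": 0.35, "dx": 0, "dy": 0.3, "dz": 0, "ax": 0, "ay": 0, "az": 0}]}}

```text
time_s: 4.93
position: [0.5361, -0.3097, 0.0411]
tool_rot: [[0.956, -0.0, -0.295], [0.295, 0.0, 0.956], [-0.0, -1.0, 0.0]]
ft_force: [-0.1, -0.8, -0.7]
grip_width: 0.0297
```

>>> {"method": "jog_arm", "body": {"rows": [{"hand": 0.35, "dx": 0, "dy": 0.2, "dz": 0}, {"hand": 0.35, "dx": 0, "dy": 0.2, "dz": 0}, {"hand": 0.35}, {"hand": 0}, {"hand": 0}]}}

```text
invalid input at $.rows[0]: expected keys hand, dx, dy, dz, ax, ay, az
```

>>> {"method": "jog_arm", "body": {"rows": [{"hand": 0}, {"hand": 0}, {"hand": 0}, {"hand": 0}, {"hand": 0}]}}

```text
invalid input at $.rows[0]: expected keys hand, dx, dy, dz, ax, ay, az
```

```bash
python3 - <<'E'
from h import *
ann("side",265,280,75,75,8,"pics/s4.png",2.2,.007)
E
```

```text
4.9833 [ 0.536  -0.3097  0.0409] F [-0.5466 -0.138  -0.9016] w 0.0298
[[0.9577, -0.0004, -0.2878], [0.2878, 0.0004, 0.9577], [-0.0003, -1.0, 0.0005]]
```

View pics/s4.png

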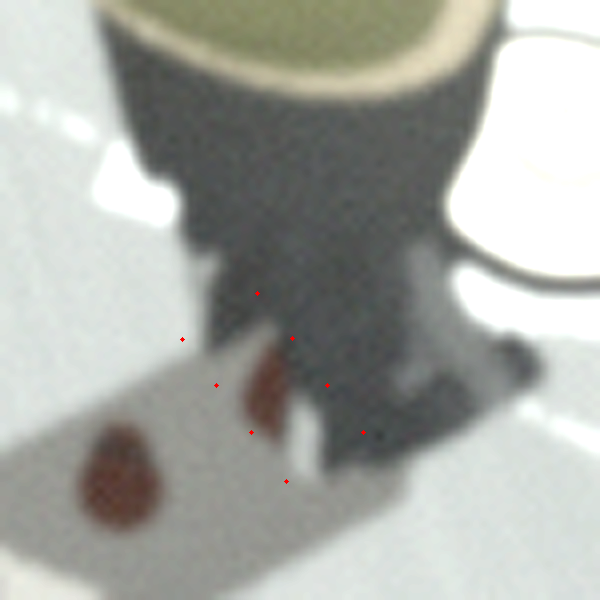

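```bash
python3 - <<'E'
from h import *
s=status.observe();p=np.array(s["position"]);R=np.array(s["tool_rot"])
f=lambda q:((proj("side",q)[0]-[265,280]+.5)*8-.5).round(0)
for zz in(-.029,-.015,.015): print(zz,[f(p+R@np.array([x,-.001,zz])) for x in(-.011,.011)],[f(p+R@np.array([x,-.02,zz])) for x in(-.011,.011)])
print(f(p+[0,0,.003]),f(p+[0,0,.011]))
E
```

```text
-0.029 [array([308., 510.]), array([385., 460.])] [array([312., 469.]), array([391., 420.])]
-0.015 [array([272., 460.]), array([348., 412.])] [array([275., 420.]), array([354., 371.])]
0.015 [array([197., 359.]), array([272., 313.])] [array([199., 317.]), array([276., 271.])]
[272. 381.] [274. 364.]
```

>>> {"method": "jog_arm", "body": {"rows": [{"hand": 0.35, "dx": 0, "dy": 0.2, "dz": -0.15, "ax": 0, "ay": 0, "az": 0}, {"hand": 0.35, "dx": 0, "dy": 0.2, "dz": 0, "ax": 0, "ay": 0, "az": 0}, {"hand": 0.35, "dx": 0, "dy": 0, "dz": 0, "ax": 0, "ay": 0, "az": 0}, {"hand": 0, "dx": 0, "dy": 0, "dz": 0, "ax": 0, "ay": 0, "az": 0}, {"hand": 0, "dx": 0, "dy": 0, "dz": 0, "ax": 0, "ay": 0, "az": 0}]}}

```text
time_s: 5.4
position: [0.5364, -0.3107, 0.0378]
tool_rot: [[0.958, -0.0, -0.287], [0.287, 0.001, 0.958], [0.0, -1.0, 0.001]]
ft_force: [-1.1, 3.1, 2.5]
grip_width: 0.0123
```

>>> {"method": "jog_arm", "body": {"rows": [{"hand": 0, "dx": 0, "dy": 0, "dz": 0, "ax": 0, "ay": 0, "az": 0}, {"hand": 0, "dx": 0, "dy": 0, "dz": 0, "ax": 0, "ay": 0, "az": 0}, {"hand": 0, "dx": 0, "dy": 0, "dz": 0, "ax": 0, "ay": 0, "az": 0}, {"hand": 0, "dx": 0, "dy": 0, "dz": 0, "ax": 0, "ay": 0, "az": 0}, {"hand": 0, "dx": 0, "dy": 0, "dz": 0, "ax": 0, "ay": 0, "az": 0}]}}

```text
time_s: 5.82
position: [0.5364, -0.3107, 0.0377]
tool_rot: [[0.958, -0.0, -0.287], [0.287, 0.001, 0.958], [-0.0, -1.0, 0.001]]
ft_force: [-2.3, 4.8, 6.6]
grip_width: 0.0121
```

```bash
python3 - <<'E'
from h import *
ann("side",265,280,75,75,8,"pics/s5.png",2.2,.007)
E
```

```text
5.8667 [ 0.5364 -0.3107  0.0377] F [-1.6654  5.2836  6.6484] w 0.0125
[[0.9579, -0.0003, -0.287], [0.287, 0.0008, 0.9579], [-0.0, -1.0, 0.0009]]
```

View pics/s5.png

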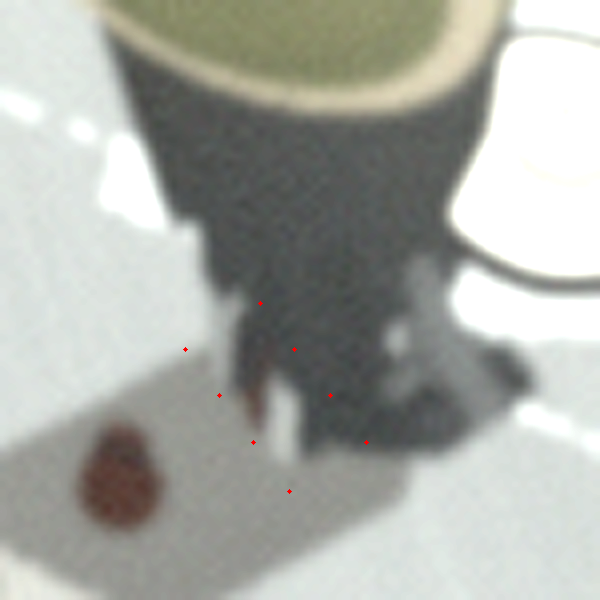

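>>> {"method": "jog_arm", "body": {"rows": [{"hand": 0, "dx": 0, "dy": -0.5, "dz": 0, "ax": 0, "ay": 0, "az": 0}, {"hand": 0, "dx": 0, "dy": -1, "dz": 0, "ax": 0, "ay": 0, "az": 0}, {"hand": 0, "dx": 0, "dy": -1.5, "dz": 0, "ax": 0, "ay": 0, "az": 0}, {"hand": 0, "dx": 0, "dy": -2, "dz": 0, "ax": 0, "ay": 0, "az": 0}, {"hand": 0, "dx": 0, "dy": 0, "dz": 0, "ax": 0, "ay": 0, "az": 0}], "newtons": 40}}

```text
time_s: 6.28
position: [0.5382, -0.313, 0.0918]
tool_rot: [[0.958, 0.006, -0.287], [0.287, -0.006, 0.958], [0.004, -1.0, -0.007]]
ft_force: [0.3, -0.4, 0.8]
grip_width: 0.0116
```

```bash
python3 - <<'E'
from h import *
ann("side",265,260,75,90,7,"pics/s6.png",2.2,.007)
E
```

```text
6.3333 [ 0.5376 -0.3125  0.0899] F [-0.0577 -0.354  -1.4438] w 0.0119
[[0.958, 0.0041, -0.2868], [0.2868, -0.004, 0.958], [0.0028, -1.0, -0.005]]
```

View pics/s6.png

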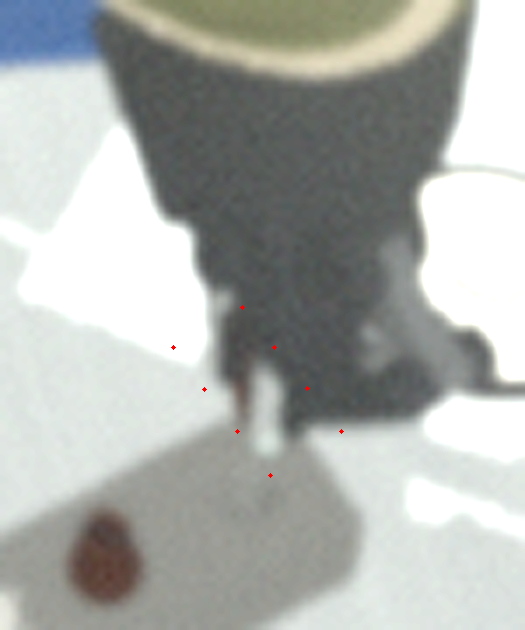

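>>> {"method": "jog_arm", "body": {"rows": [{"hand": 0, "dx": 0.14, "dy": -1.5, "dz": 2.57, "ax": 0, "ay": 0, "az": 0}, {"hand": 0, "dx": 0.14, "dy": -1.5, "dz": 2.57, "ax": 0, "ay": 0, "az": 0}, {"hand": 0, "dx": 0.14, "dy": -1.5, "dz": 2.57, "ax": 0, "ay": 0, "az": 0}, {"hand": 0, "dx": 0.14, "dy": -1.5, "dz": 2.57, "ax": 0, "ay": 0, "az": 0}, {"hand": 0, "dx": 0.14, "dy": -1.5, "dz": 2.57, "ax": 0, "ay": 0, "az": 0}]}}

```text
time_s: 6.75
position: [0.5058, -0.1852, 0.1625]
tool_rot: [[0.958, -0.0, -0.287], [0.287, -0.0, 0.958], [-0.0, -1.0, 0.0]]
ft_force: [-0.1, -0.1, 0.1]
grip_width: 0.0117
```

>>> {"method": "jog_arm", "body": {"rows": [{"hand": 0, "dx": 0.14, "dy": 0, "dz": 2.57, "ax": 0, "ay": 0, "az": 0}, {"hand": 0, "dx": 0.14, "dy": 0, "dz": 2.57, "ax": 0, "ay": 0, "az": 0}, {"hand": 0, "dx": 0.14, "dy": 0, "dz": 2.57, "ax": 0, "ay": 0, "az": 0}, {"hand": 0, "dx": 0.14, "dy": 0, "dz": 2.57, "ax": 0, "ay": 0, "az": 0}, {"hand": 0, "dx": 0.14, "dy": 0, "dz": 2.57, "ax": 0, "ay": 0, "az": 0}]}}

```text
time_s: 7.17
position: [0.4757, -0.0601, 0.162]
tool_rot: [[0.958, -0.0, -0.287], [0.287, -0.0, 0.958], [-0.0, -1.0, -0.0]]
ft_force: [-0.1, 0.4, -0.3]
grip_width: 0.0118
```

>>> {"method": "jog_arm", "body": {"rows": [{"hand": 0, "dx": 0, "dy": 0, "dz": 0, "ax": 0, "ay": 7, "az": 0}, {"hand": 0, "dx": 0, "dy": 0, "dz": 0, "ax": 0, "ay": 7, "az": 0}, {"hand": 0, "dx": 0, "dy": 0, "dz": 0, "ax": 0, "ay": 7, "az": 0}, {"hand": 0, "dx": 0, "dy": 0, "dz": 0, "ax": 0, "ay": 7, "az": 0}, {"hand": 0, "dx": 0, "dy": 0, "dz": 0, "ax": 0, "ay": 7, "az": 0}]}}

```text
time_s: 7.58
position: [0.4762, -0.0612, 0.1619]
tool_rot: [[0.947, -0.0, 0.32], [-0.32, -0.0, 0.947], [-0.0, -1.0, -0.0]]
ft_force: [-0.5, -0.4, 0.8]
grip_width: 0.0122
```

>>> {"method": "jog_arm", "body": {"rows": [{"hand": 0, "dx": 0, "dy": 0, "dz": 0, "ax": 0, "ay": 7, "az": 0}, {"hand": 0, "dx": 0, "dy": 0, "dz": 0, "ax": 0, "ay": 7, "az": 0}, {"hand": 0, "dx": 0, "dy": 0, "dz": 0, "ax": 0, "ay": 7, "az": 0}, {"hand": 0, "dx": 0, "dy": 0, "dz": 0, "ax": 0, "ay": 7, "az": 0}, {"hand": 0, "dx": 0, "dy": 0, "dz": 0, "ax": 0, "ay": 7, "az": 0}]}}

```text
time_s: 8.0
position: [0.4761, -0.0613, 0.1619]
tool_rot: [[0.592, -0.0, 0.806], [-0.806, -0.0, 0.592], [-0.0, -1.0, -0.0]]
ft_force: [-0.1, -0.4, 0.6]
grip_width: 0.0118
```

>>> {"method": "jog_arm", "body": {"rows": [{"hand": 0, "dx": 0, "dy": 0, "dz": 0, "ax": 0, "ay": 7, "az": 0}, {"hand": 0, "dx": 0, "dy": 0, "dz": 0, "ax": 0, "ay": 7, "az": 0}, {"hand": 0, "dx": 0, "dy": 0, "dz": 0, "ax": 0, "ay": 7, "az": 0}, {"hand": 0, "dx": 0, "dy": 0, "dz": 0, "ax": 0, "ay": 7, "az": 0}, {"hand": 0, "dx": 0, "dy": 0, "dz": 0, "ax": 0, "ay": 7, "az": 0}]}}

```text
time_s: 8.42
position: [0.4761, -0.0613, 0.1619]
tool_rot: [[0.023, -0.0, 1.0], [-1.0, -0.0, 0.023], [0.0, -1.0, -0.0]]
ft_force: [0.2, -0.3, 0.5]
grip_width: 0.012
```

>>> {"method": "jog_arm", "body": {"rows": [{"hand": 0, "dx": 0, "dy": 1.2, "dz": 0.1, "ax": 0, "ay": 6, "az": 0}, {"hand": 0, "dx": 0, "dy": 1.2, "dz": 0, "ax": 0, "ay": 6, "az": 0}, {"hand": 0, "dx": 0, "dy": 1.1, "dz": 0, "ax": 0, "ay": 0, "az": 0}, {"hand": 0, "dx": 0, "dy": 0, "dz": 0, "ax": 0, "ay": 0, "az": 0}, {"hand": 0, "dx": 0, "dy": 0, "dz": 0, "ax": 0, "ay": 0, "az": 0}]}}

```text
time_s: 8.83
position: [0.477, -0.0611, 0.127]
tool_rot: [[-0.179, -0.001, 0.984], [-0.984, 0.0, -0.179], [-0.0, -1.0, -0.001]]
ft_force: [-0.5, 0.2, 0.1]
grip_width: 0.0118
```

```bash
python3 - <<'E'
from h import *
p=np.array(status.observe()["position"])
ann("side",205,175,70,70,9,"pics/s7.png",1.6,None,[p,p+[0,0,-.029],[p[0],p[1],.084]])
E
```

```text
8.8833 [ 0.4774 -0.0612  0.1275] F [-0.8083 -0.3715  0.7281] w 0.0121
[[-0.1787, 0.0002, 0.9839], [-0.9839, -0.0002, -0.1787], [0.0002, -1.0, 0.0002]]
```

View pics/s7.png

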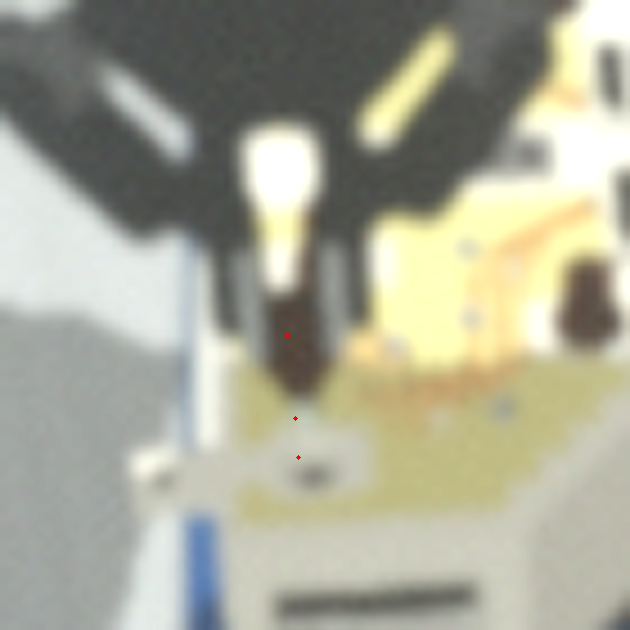

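```bash
python3 - <<'E'
from h import *
s=status.observe();p=np.array(s["position"]);R=np.array(s["tool_rot"])
f=lambda q:((proj("side",q)[0]-[205,175]+.5)*9-.5).round(1)
for zz in(-.006,.006): print(zz,[f(p+R@np.array([x,-.00,zz])) for x in(-.011,.011)])
q=np.array([.4774,-.0612,.084]);print(f(q),f(q+[.01,0,0])-f(q),f(q+[0,.01,0])-f(q),f(q+[0,0,.01])-f(q))
for q in ([.5565,-.0354,.084],[.5565,-.0354,.103]): print("p2",f(np.array(q)))
E
```

```text
-0.006 [array([262.7, 303.6]), array([265.6, 368.2])]
0.006 [array([312.2, 299.9]), array([316.1, 364.5])]
[300.4 457.6] [39.2 -8.2] [ -8.6 -28.1] [ -2.5 -27.7]
p2 [578.1 324.3]
p2 [577.6 271.3]
```

>>> {"method": "jog_arm", "body": {"rows": [{"hand": 0, "dx": 0.2, "dy": 0.5, "dz": 0.08, "ax": 0, "ay": 0, "az": 0}, {"hand": 0, "dx": 0, "dy": 0.3, "dz": 0, "ax": 0, "ay": 0, "az": 0}, {"hand": 0, "dx": 0, "dy": 0.1, "dz": 0, "ax": 0, "ay": 0, "az": 0}, {"hand": 0, "dx": 0, "dy": 0, "dz": 0, "ax": 0, "ay": 0, "az": 0}, {"hand": 0, "dx": 0, "dy": 0, "dz": 0, "ax": 0, "ay": 0, "az": 0}]}}

```text
time_s: 9.3
position: [0.4777, -0.0632, 0.1184]
tool_rot: [[-0.179, 0.0, 0.984], [-0.984, -0.0, -0.179], [0.0, -1.0, 0.0]]
ft_force: [0.0, 0.3, -0.1]
grip_width: 0.0117
```

```bash
python3 - <<'E'
from h import *
p=np.array(status.observe()["position"])
ann("side",215,195,50,45,13,"pics/s8.png",1.4,None,[p,p+[0,0,-.029],[p[0],p[1],.084]])
E
```

```text
9.35 [ 0.4777 -0.0632  0.1185] F [-0.4027 -0.2597  0.0306] w 0.0116
[[-0.1791, 0.0002, 0.9838], [-0.9838, -0.0001, -0.1791], [0.0001, -1.0, 0.0002]]
```

View pics/s8.png

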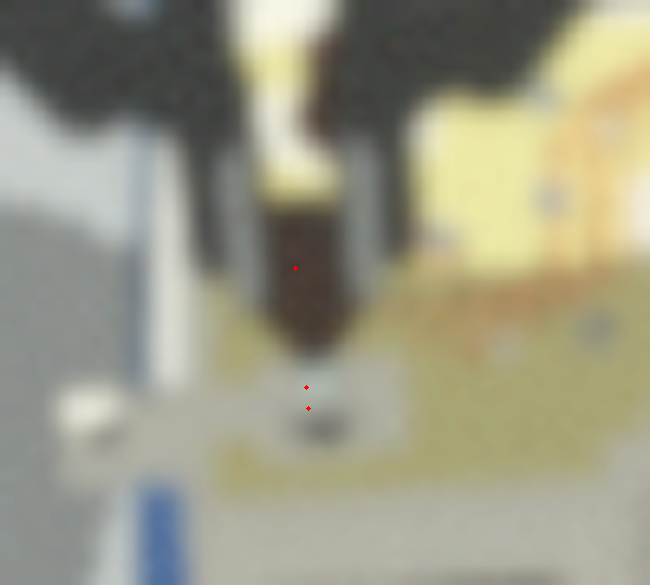

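>>> {"method": "jog_arm", "body": {"rows": [{"hand": 0, "dx": 0.16, "dy": 0, "dz": 0.11, "ax": 0, "ay": 0, "az": 0}, {"hand": 0, "dx": 0, "dy": 0.2, "dz": 0, "ax": 0, "ay": 0, "az": 0}, {"hand": 0, "dx": 0, "dy": 0.2, "dz": 0, "ax": 0, "ay": 0, "az": 0}, {"hand": 0, "dx": 0, "dy": 0.2, "dz": 0, "ax": 0, "ay": 0, "az": 0}, {"hand": 0, "dx": 0, "dy": 0.2, "dz": 0, "ax": 0, "ay": 0, "az": 0}]}}

```text
time_s: 9.77
position: [0.4784, -0.0649, 0.11]
tool_rot: [[-0.179, -0.0, 0.984], [-0.984, 0.0, -0.179], [-0.0, -1.0, -0.0]]
ft_force: [0.2, 0.2, 0.2]
grip_width: 0.0121
```

```bash
python3 - <<'E'
from h import *
p=np.array(status.observe()["position"])
ann("side",215,195,50,45,13,"pics/s9.png",1.4,None,[p,p+[0,0,-.029],[p[0],p[1],.084]])
E
```

```text
9.8167 [ 0.4782 -0.0648  0.1097] F [-0.3747  0.937  -1.1205] w 0.0115
[[-0.1792, -0.0007, 0.9838], [-0.9838, 0.0004, -0.1792], [-0.0002, -1.0, -0.0008]]
```

View pics/s9.png

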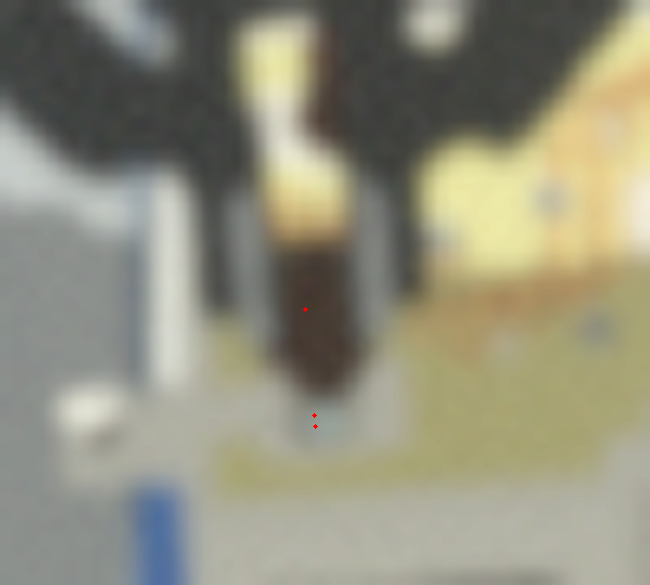

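>>> {"method": "jog_arm", "body": {"rows": [{"hand": 0, "dx": 0, "dy": 0.15, "dz": 0, "ax": 0, "ay": 0, "az": 0}, {"hand": 0, "dx": 0, "dy": 0.15, "dz": 0, "ax": 0, "ay": 0, "az": 0}, {"hand": 0, "dx": 0, "dy": 0.15, "dz": 0, "ax": 0, "ay": 0, "az": 0}, {"hand": 0, "dx": 0, "dy": 0.15, "dz": 0, "ax": 0, "ay": 0, "az": 0}, {"hand": 0, "dx": 0, "dy": 0, "dz": 0, "ax": 0, "ay": 0, "az": 0}]}}

```text
time_s: 10.23
position: [0.4783, -0.0649, 0.104]
tool_rot: [[-0.179, -0.0, 0.984], [-0.984, 0.0, -0.179], [-0.0, -1.0, -0.0]]
ft_force: [0.5, -0.3, -0.6]
grip_width: 0.0116
```

>>> {"method": "jog_arm", "body": {"rows": [{"hand": 0, "dx": 0, "dy": 0.15, "dz": 0, "ax": 0, "ay": 0, "az": 0}, {"hand": 0, "dx": 0, "dy": 0.15, "dz": 0, "ax": 0, "ay": 0, "az": 0}, {"hand": 0, "dx": 0, "dy": 0.1, "dz": 0, "ax": 0, "ay": 0, "az": 0}, {"hand": 0, "dx": 0, "dy": 0.1, "dz": 0, "ax": 0, "ay": 0, "az": 0}, {"hand": 0, "dx": 0, "dy": 0, "dz": 0, "ax": 0, "ay": 0, "az": 0}]}}

```text
time_s: 10.65
position: [0.4784, -0.0646, 0.0993]
tool_rot: [[-0.179, 0.0, 0.984], [-0.984, 0.001, -0.179], [-0.001, -1.0, 0.0]]
ft_force: [0.3, 2.2, -2.0]
grip_width: 0.0115
```

>>> {"method": "jog_arm", "body": {"rows": [{"hand": 0, "dx": -0.05, "dy": 0.1, "dz": 0, "ax": 0, "ay": 0, "az": 0}, {"hand": 0, "dx": 0, "dy": 0.15, "dz": 0, "ax": 0, "ay": 0, "az": 0}, {"hand": 0, "dx": 0, "dy": 0.15, "dz": 0, "ax": 0, "ay": 0, "az": 0}, {"hand": 0, "dx": 0, "dy": 0.1, "dz": 0, "ax": 0, "ay": 0, "az": 0}, {"hand": 0, "dx": 0, "dy": 0, "dz": 0, "ax": 0, "ay": 0, "az": 0}]}}

```text
time_s: 11.07
position: [0.479, -0.0641, 0.0965]
tool_rot: [[-0.179, 0.003, 0.984], [-0.984, -0.0, -0.179], [-0.0, -1.0, 0.003]]
ft_force: [-5.3, 7.0, 25.6]
grip_width: 0.0116
```

>>> {"method": "jog_arm", "body": {"rows": [{"hand": 0, "dx": 0, "dy": -0.3, "dz": 0, "ax": 0, "ay": 0, "az": 0}, {"hand": 0, "dx": -0.08, "dy": 0, "dz": -0.1, "ax": 0, "ay": 0, "az": 0}, {"hand": 0, "dx": 0, "dy": 0, "dz": 0, "ax": 0, "ay": 0, "az": 0}, {"hand": 0, "dx": 0, "dy": 0.1, "dz": 0, "ax": 0, "ay": 0, "az": 0}, {"hand": 0, "dx": 0, "dy": 0.1, "dz": 0, "ax": 0, "ay": 0, "az": 0}]}}

```text
time_s: 11.48
position: [0.4782, -0.0635, 0.0965]
tool_rot: [[-0.179, 0.002, 0.984], [-0.984, -0.0, -0.179], [0.0, -1.0, 0.002]]
ft_force: [-4.7, 5.5, 26.6]
grip_width: 0.0118
```

```bash
python3 - <<'E'
from h import *
p=np.array(status.observe()["position"])
ann("side",215,195,50,45,13,"pics/s10.png",1.4,None,[p,[p[0],p[1],.084]])
E
```

```text
11.5333 [ 0.4782 -0.0635  0.0965] F [-2.3756  3.6743 19.3337] w 0.012
[[-0.1792, 0.0019, 0.9838], [-0.9838, -0.0005, -0.1792], [0.0001, -1.0, 0.002]]
```

View pics/s10.png

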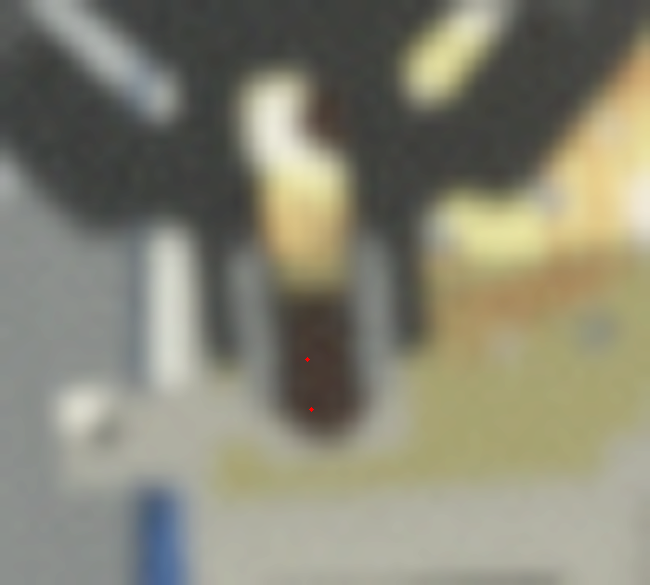

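>>> {"method": "jog_arm", "body": {"rows": [{"hand": 0, "dx": -0.06, "dy": 0, "dz": 0, "ax": 0, "ay": 0, "az": 0}, {"hand": 0, "dx": 0, "dy": 0, "dz": 0, "ax": 0, "ay": 0, "az": 0}, {"hand": 0, "dx": -0.06, "dy": 0, "dz": 0, "ax": 0, "ay": 0, "az": 0}, {"hand": 0, "dx": 0, "dy": 0, "dz": 0, "ax": 0, "ay": 0, "az": 0}, {"hand": 0, "dx": 0, "dy": 0, "dz": 0, "ax": 0, "ay": 0, "az": 0}]}}

```text
time_s: 11.95
position: [0.4784, -0.0628, 0.0965]
tool_rot: [[-0.179, 0.002, 0.984], [-0.984, -0.002, -0.179], [0.001, -1.0, 0.002]]
ft_force: [-3.6, 0.6, 18.0]
grip_width: 0.0118
```

>>> {"method": "jog_arm", "body": {"rows": [{"hand": 0, "dx": 0, "dy": -0.1, "dz": 0, "ax": 0, "ay": 0, "az": 0}, {"hand": 0.3, "dx": 0, "dy": 0, "dz": 0, "ax": 0, "ay": 0, "az": 0}, {"hand": 0.3, "dx": 0, "dy": 0, "dz": 0, "ax": 0, "ay": 0, "az": 0}, {"hand": 0.3, "dx": 0, "dy": 0, "dz": 0, "ax": 0, "ay": 0, "az": 0}, {"hand": 0.3, "dx": 0, "dy": -0.5, "dz": 0, "ax": 0, "ay": 0, "az": 0}]}}

```text
time_s: 12.37
position: [0.4773, -0.0622, 0.1004]
tool_rot: [[-0.179, -0.002, 0.984], [-0.984, 0.001, -0.179], [-0.0, -1.0, -0.003]]
ft_force: [-0.0, 0.0, 1.0]
grip_width: 0.0256
```

>>> {"method": "jog_arm", "body": {"rows": [{"hand": 0.3, "dx": 0, "dy": -2, "dz": 0, "ax": 0, "ay": 0, "az": 0}, {"hand": 0.3, "dx": 0, "dy": -2, "dz": 0, "ax": 0, "ay": 0, "az": 0}, {"hand": 0, "dx": 0, "dy": -2, "dz": 0, "ax": 0, "ay": 0, "az": 0}, {"hand": 0, "dx": 0, "dy": 0, "dz": 0, "ax": 0, "ay": 0, "az": 0}, {"hand": 0, "dx": 0, "dy": 0, "dz": 0, "ax": 0, "ay": 0, "az": 0}]}}

```text
time_s: 12.78
position: [0.4781, -0.0624, 0.1619]
tool_rot: [[-0.179, 0.002, 0.984], [-0.984, -0.001, -0.179], [0.0, -1.0, 0.002]]
ft_force: [-1.0, 0.5, 0.3]
grip_width: -0.0004
```

```bash
python3 - <<'E'
from h import *
p=np.array(status.observe()["position"])
ann("side",215,185,60,55,11,"pics/s11.png",1.4,None,[[.4783,-.0635,.084],[.4783,-.0635,.103]])
E
```

```text
12.8333 [ 0.4776 -0.0622  0.161 ] F [-1.3657 -0.3052 -0.1862] w 0.0001
[[-0.1792, -0.0004, 0.9838], [-0.9838, 0.0001, -0.1792], [-0.0, -1.0, -0.0004]]
```

View pics/s11.png

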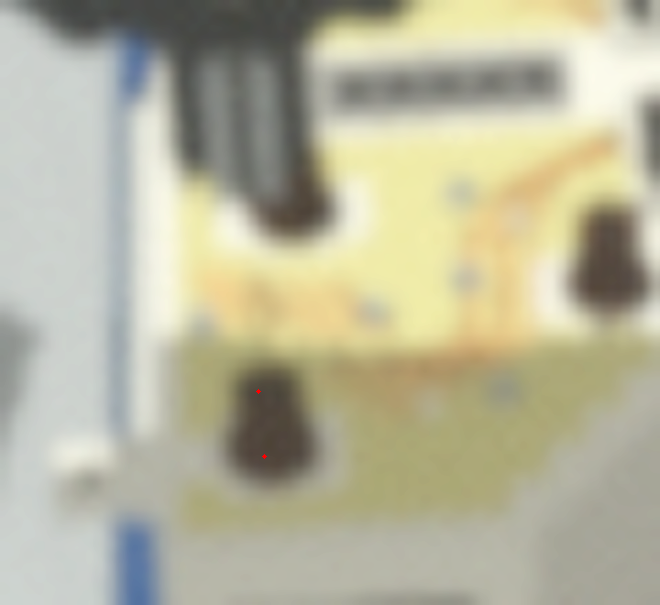

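>>> {"method": "jog_arm", "body": {"rows": [{"hand": 0, "dx": 0.05, "dy": 2, "dz": 0, "ax": 0, "ay": 0, "az": 0}, {"hand": 0, "dx": 0, "dy": 2, "dz": 0, "ax": 0, "ay": 0, "az": 0}, {"hand": 0, "dx": 0, "dy": 1.0, "dz": 0, "ax": 0, "ay": 0, "az": 0}, {"hand": 0, "dx": 0, "dy": 0.4, "dz": 0, "ax": 0, "ay": 0, "az": 0}, {"hand": 0, "dx": 0, "dy": 0.2, "dz": 0, "ax": 0, "ay": 0, "az": 0}]}}

```text
time_s: 13.25
position: [0.4772, -0.0626, 0.1041]
tool_rot: [[-0.179, -0.003, 0.984], [-0.984, 0.001, -0.179], [-0.001, -1.0, -0.003]]
ft_force: [0.0, 0.5, 0.2]
grip_width: 0.0002
```

>>> {"method": "jog_arm", "body": {"rows": [{"hand": 0, "dx": 0, "dy": 0.1, "dz": 0, "ax": 0, "ay": 0, "az": 0}, {"hand": 0, "dx": 0, "dy": 0.1, "dz": 0, "ax": 0, "ay": 0, "az": 0}, {"hand": 0, "dx": 0, "dy": 0.1, "dz": 0, "ax": 0, "ay": 0, "az": 0}, {"hand": 0, "dx": 0, "dy": 0, "dz": 0, "ax": 0, "ay": 0, "az": 0}, {"hand": 0, "dx": 0, "dy": 0, "dz": 0, "ax": 0, "ay": 0, "az": 0}]}}

```text
time_s: 13.67
position: [0.4781, -0.0629, 0.103]
tool_rot: [[-0.179, 0.001, 0.984], [-0.984, -0.001, -0.179], [0.0, -1.0, 0.001]]
ft_force: [-0.9, 0.8, 4.6]
grip_width: 0.0001
```

>>> {"method": "jog_arm", "body": {"rows": [{"hand": 0, "dx": 0, "dy": 0.1, "dz": 0, "ax": 0, "ay": 0, "az": 0}, {"hand": 0, "dx": 0, "dy": 0.05, "dz": 0, "ax": 0, "ay": 0, "az": 0}, {"hand": 0, "dx": 0, "dy": 0, "dz": 0, "ax": 0, "ay": 0, "az": 0}, {"hand": 0, "dx": 0, "dy": 0, "dz": 0, "ax": 0, "ay": 0, "az": 0}, {"hand": 0, "dx": 0, "dy": 0, "dz": 0, "ax": 0, "ay": 0, "az": 0}]}}

```text
time_s: 14.08
position: [0.4783, -0.063, 0.1029]
tool_rot: [[-0.179, 0.003, 0.984], [-0.984, -0.001, -0.179], [0.001, -1.0, 0.003]]
ft_force: [-4.9, 2.1, 20.3]
grip_width: 0.0004
```

>>> {"method": "jog_arm", "body": {"rows": [{"hand": 0, "dx": 0, "dy": -2, "dz": 0, "ax": 0, "ay": 0, "az": 0}, {"hand": 0.35, "dx": 2.68, "dy": -2, "dz": 0.19, "ax": 0, "ay": 0, "az": 0}, {"hand": 0.35, "dx": 2.68, "dy": 0, "dz": 0.19, "ax": 0, "ay": 0, "az": 0}, {"hand": 0.35, "dx": 2.68, "dy": 0, "dz": 0.19, "ax": 0, "ay": 0, "az": 0}, {"hand": 0.35, "dx": 2.68, "dy": 0, "dz": 0.19, "ax": 0, "ay": 0, "az": 0}], "newtons": 40}}

```text
time_s: 14.5
position: [0.4659, -0.1708, 0.1414]
tool_rot: [[-0.179, 0.001, 0.984], [-0.984, -0.001, -0.179], [0.0, -1.0, 0.001]]
ft_force: [1.0, -0.8, 0.3]
grip_width: 0.0296
```

>>> {"method": "jog_arm", "body": {"rows": [{"hand": 0.35, "dx": 2.68, "dy": 0, "dz": 0.19, "ax": 0, "ay": 0, "az": 0}, {"hand": 0.35, "dx": 2.68, "dy": 0, "dz": 0.19, "ax": 0, "ay": 0, "az": 0}, {"hand": 0.35, "dx": 2.68, "dy": 0, "dz": 0.19, "ax": 0, "ay": 0, "az": 0}, {"hand": 0.35, "dx": 2.68, "dy": 0, "dz": 0.19, "ax": 0, "ay": 0, "az": 0}, {"hand": 0.35, "dx": 2.68, "dy": 0, "dz": 0.19, "ax": 0, "ay": 0, "az": 0}]}}

```text
time_s: 14.92
position: [0.4511, -0.3045, 0.1409]
tool_rot: [[-0.179, 0.0, 0.984], [-0.984, -0.0, -0.179], [0.0, -1.0, 0.0]]
ft_force: [0.5, 0.7, -0.4]
grip_width: 0.0298
```

>>> {"method": "jog_arm", "body": {"rows": [{"hand": 0.35, "dx": 2.68, "dy": 0, "dz": 0.19, "ax": 0, "ay": 0, "az": 0}, {"hand": 0.35, "dx": 0, "dy": 0, "dz": 0, "ax": 0, "ay": 7, "az": 0}, {"hand": 0.35, "dx": 0, "dy": 0, "dz": 0, "ax": 0, "ay": 7, "az": 0}, {"hand": 0.35, "dx": 0, "dy": 0, "dz": 0, "ax": 0, "ay": 7, "az": 0}, {"hand": 0.35, "dx": 0, "dy": 0, "dz": 0, "ax": 0, "ay": 7, "az": 0}]}}

```text
time_s: 15.33
position: [0.4484, -0.3301, 0.1408]
tool_rot: [[-0.625, 0.0, 0.781], [-0.781, -0.0, -0.625], [-0.0, -1.0, 0.0]]
ft_force: [0.8, -0.3, -0.2]
grip_width: 0.0303
```

>>> {"method": "jog_arm", "body": {"rows": [{"hand": 0.35, "dx": 0, "dy": 1.6, "dz": 0, "ax": 0, "ay": 7, "az": 0}, {"hand": 0.35, "dx": 0, "dy": 1.6, "dz": 0, "ax": 0, "ay": 7, "az": 0}, {"hand": 0.35, "dx": 0, "dy": 1.6, "dz": 0, "ax": 0, "ay": 7, "az": 0}, {"hand": 0.35, "dx": 0, "dy": 1.6, "dz": 0, "ax": 0, "ay": 7, "az": 0}, {"hand": 0.35, "dx": 0, "dy": 0, "dz": 0, "ax": 0, "ay": 7, "az": 0}]}}

```text
time_s: 15.75
position: [0.4475, -0.3288, 0.074]
tool_rot: [[-0.96, -0.003, 0.281], [-0.281, 0.004, -0.96], [0.002, -1.0, -0.004]]
ft_force: [-0.7, -0.5, -1.4]
grip_width: 0.0299
```

```bash
python3 - <<'E'
from h import *
p=np.array(status.observe()["position"])
ann("side",225,290,75,75,8,"pics/s12.png",1.8,.015,[p])
E
```

```text
15.8 [ 0.4479 -0.3293  0.0754] F [-0.1412 -0.2686  0.6302] w 0.03
[[-0.9617, -0.0019, 0.2741], [-0.2741, 0.0022, -0.9617], [0.0013, -1.0, -0.0027]]
```

View pics/s12.png

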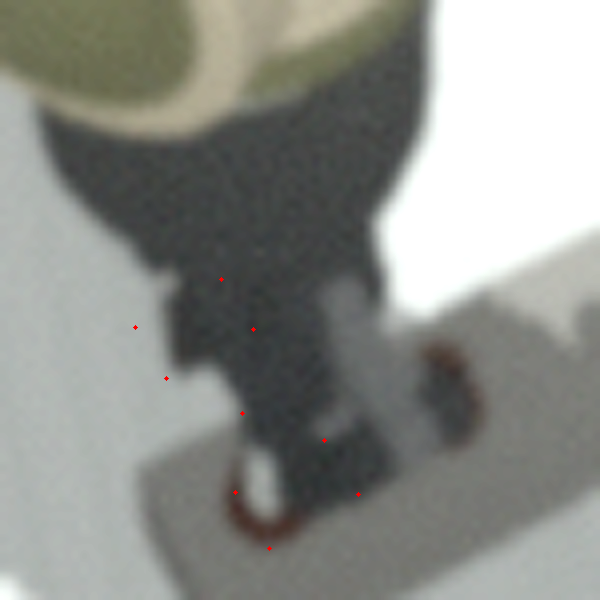

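>>> {"method": "jog_arm", "body": {"rows": [{"hand": 0.35, "dx": -0.1, "dy": 1.5, "dz": 0, "ax": 0, "ay": 0, "az": 0}, {"hand": 0.35, "dx": 0, "dy": 1.5, "dz": 0, "ax": 0, "ay": 0, "az": 0}, {"hand": 0.35, "dx": 0, "dy": 0.7, "dz": 0, "ax": 0, "ay": 0, "az": 0}, {"hand": 0.35, "dx": 0, "dy": 0.25, "dz": 0, "ax": 0, "ay": 0, "az": 0}, {"hand": 0.35, "dx": 0, "dy": 0, "dz": 0, "ax": 0, "ay": 0, "az": 0}]}}

```text
time_s: 16.22
position: [0.4494, -0.3296, 0.0373]
tool_rot: [[-0.958, -0.0, 0.288], [-0.288, 0.0, -0.958], [0.0, -1.0, -0.0]]
ft_force: [-0.6, 0.2, -0.7]
grip_width: 0.0298
```

>>> {"method": "jog_arm", "body": {"rows": [{"hand": 0, "dx": 0, "dy": 0, "dz": 0, "ax": 0, "ay": 0, "az": 0}, {"hand": 0, "dx": 0, "dy": 0, "dz": 0, "ax": 0, "ay": 0, "az": 0}, {"hand": 0, "dx": 0, "dy": 0, "dz": 0, "ax": 0, "ay": 0, "az": 0}, {"hand": 0, "dx": 0, "dy": 0, "dz": 0, "ax": 0, "ay": 0, "az": 0}, {"hand": 0, "dx": 0, "dy": 0, "dz": 0, "ax": 0, "ay": 0, "az": 0}]}}

```text
time_s: 16.63
position: [0.4498, -0.3299, 0.0382]
tool_rot: [[-0.958, 0.001, 0.287], [-0.287, -0.001, -0.958], [-0.001, -1.0, 0.002]]
ft_force: [-0.5, -0.3, 5.9]
grip_width: 0.012
```

>>> {"method": "jog_arm", "body": {"rows": [{"hand": 0, "dx": 0, "dy": -0.5, "dz": 0, "ax": 0, "ay": 0, "az": 0}, {"hand": 0, "dx": 0, "dy": -1.5, "dz": 0, "ax": 0, "ay": 0, "az": 0}, {"hand": 0, "dx": 0, "dy": -3, "dz": 0, "ax": 0, "ay": 0, "az": 0}, {"hand": 0, "dx": 0, "dy": -4, "dz": 0, "ax": 0, "ay": 0, "az": 0}, {"hand": 0, "dx": 0, "dy": -4, "dz": 0, "ax": 0, "ay": 0, "az": 0}]}}

```text
time_s: 17.05
position: [0.4489, -0.329, 0.1686]
tool_rot: [[-0.958, -0.001, 0.287], [-0.287, 0.002, -0.958], [0.001, -1.0, -0.002]]
ft_force: [1.2, -0.5, -0.5]
grip_width: 0.0119
```

```bash
python3 - <<'E'
from h import *
p=np.array(status.observe()["position"])
ann("side",215,250,90,115,5,"pics/s13.png",1.8,.006,[p])
E
```

```text
17.1 [ 0.4512 -0.3313  0.1772] F [ 0.7535 -0.5502  8.2129] w 0.0117
[[-0.9578, 0.0082, 0.2873], [-0.2874, -0.0093, -0.9578], [-0.0052, -0.9999, 0.0113]]
```

View pics/s13.png

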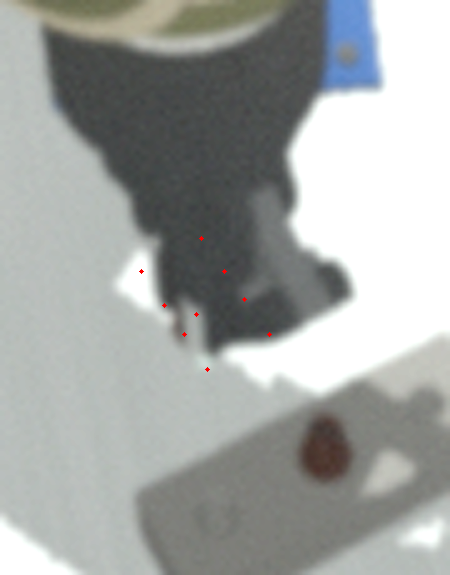

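>>> {"method": "jog_arm", "body": {"rows": [{"hand": 0, "dx": -1.46, "dy": 0, "dz": -3.13, "ax": 0, "ay": 0, "az": 0}, {"hand": 0, "dx": -1.46, "dy": 0, "dz": -3.13, "ax": 0, "ay": 0, "az": 0}, {"hand": 0, "dx": -1.46, "dy": 0, "dz": -3.13, "ax": 0, "ay": 0, "az": 0}, {"hand": 0, "dx": -1.46, "dy": 0, "dz": -3.13, "ax": 0, "ay": 0, "az": 0}, {"hand": 0, "dx": -1.46, "dy": 0, "dz": -3.13, "ax": 0, "ay": 0, "az": 0}]}}

```text
time_s: 17.52
position: [0.4742, -0.1571, 0.1674]
tool_rot: [[-0.958, -0.0, 0.287], [-0.287, 0.0, -0.958], [-0.0, -1.0, -0.0]]
ft_force: [0.4, -0.4, -0.8]
grip_width: 0.012
```

>>> {"method": "jog_arm", "body": {"rows": [{"hand": 0, "dx": -1.46, "dy": 0, "dz": -3.13, "ax": 0, "ay": 0, "az": 0}, {"hand": 0, "dx": -1.46, "dy": 0, "dz": -3.13, "ax": 0, "ay": 0, "az": 0}, {"hand": 0, "dx": -1.46, "dy": 0, "dz": -3.13, "ax": 0, "ay": 0, "az": 0}, {"hand": 0, "dx": -1.46, "dy": 0, "dz": -3.13, "ax": 0, "ay": 0, "az": 0}, {"hand": 0, "dx": -1.46, "dy": 0, "dz": -3.13, "ax": 0, "ay": 0, "az": 0}]}}

```text
time_s: 17.93
position: [0.4993, 0.0139, 0.1674]
tool_rot: [[-0.958, 0.0, 0.287], [-0.287, 0.0, -0.958], [-0.0, -1.0, 0.0]]
ft_force: [0.3, 0.5, -0.3]
grip_width: 0.0117
```

>>> {"method": "jog_arm", "body": {"rows": [{"hand": 0, "dx": -1.46, "dy": 0, "dz": -3.13, "ax": 0, "ay": 0, "az": 0}, {"hand": 0, "dx": -1.46, "dy": 0, "dz": -3.13, "ax": 0, "ay": 0, "az": 0}, {"hand": 0, "dx": -1.46, "dy": 0, "dz": -3.13, "ax": 0, "ay": 0, "az": 0}, {"hand": 0, "dx": -1.46, "dy": 0, "dz": -3.13, "ax": 0, "ay": 0, "az": 0}, {"hand": 0, "dx": 0, "dy": 0, "dz": 0, "ax": 0, "ay": -7, "az": 0}]}}

```text
time_s: 18.35
position: [0.5193, 0.1538, 0.1672]
tool_rot: [[-0.915, 0.0, 0.403], [-0.403, 0.001, -0.915], [-0.001, -1.0, -0.001]]
ft_force: [-0.7, -0.2, -0.3]
grip_width: 0.012
```

>>> {"method": "jog_arm", "body": {"rows": [{"hand": 0, "dx": 0, "dy": 0, "dz": 0, "ax": 0, "ay": -7, "az": 0}, {"hand": 0, "dx": 0, "dy": 0, "dz": 0, "ax": 0, "ay": -7, "az": 0}, {"hand": 0, "dx": 0, "dy": 0, "dz": 0, "ax": 0, "ay": -7, "az": 0}, {"hand": 0, "dx": 0, "dy": 0, "dz": 0, "ax": 0, "ay": -7, "az": 0}, {"hand": 0, "dx": 0, "dy": 0, "dz": 0, "ax": 0, "ay": -7, "az": 0}]}}

```text
time_s: 18.77
position: [0.5193, 0.1489, 0.1673]
tool_rot: [[-0.515, -0.0, 0.857], [-0.857, -0.0, -0.515], [0.0, -1.0, -0.0]]
ft_force: [-0.7, 0.3, -0.2]
grip_width: 0.0117
```

>>> {"method": "jog_arm", "body": {"rows": [{"hand": 0, "dx": 0, "dy": 0, "dz": 0, "ax": 0, "ay": -7, "az": 0}, {"hand": 0, "dx": 0, "dy": 0, "dz": 0, "ax": 0, "ay": -7, "az": 0}, {"hand": 0, "dx": 0, "dy": 0, "dz": 0, "ax": 0, "ay": -7, "az": 0}, {"hand": 0, "dx": 0, "dy": 0, "dz": 0, "ax": 0, "ay": 0, "az": 0}, {"hand": 0, "dx": 0, "dy": 0, "dz": 0, "ax": 0, "ay": 0, "az": 0}]}}

```text
time_s: 19.18
position: [0.5193, 0.1489, 0.1673]
tool_rot: [[-0.183, -0.0, 0.983], [-0.983, -0.0, -0.183], [0.0, -1.0, -0.0]]
ft_force: [1.1, -0.1, -0.3]
grip_width: 0.0118
```

>>> {"method": "jog_arm", "body": {"rows": [{"hand": 0, "dx": 0, "dy": 1.3, "dz": 0.11, "ax": 0, "ay": 0, "az": 0}, {"hand": 0, "dx": 0, "dy": 1.3, "dz": 0, "ax": 0, "ay": 0, "az": 0}, {"hand": 0, "dx": 0, "dy": 1.2, "dz": 0, "ax": 0, "ay": 0, "az": 0}, {"hand": 0, "dx": 0, "dy": 0.5, "dz": 0, "ax": 0, "ay": 0, "az": 0}, {"hand": 0, "dx": 0, "dy": 0, "dz": 0, "ax": 0, "ay": 0, "az": 0}]}}

```text
time_s: 19.6
position: [0.5201, 0.1486, 0.1234]
tool_rot: [[-0.182, -0.002, 0.983], [-0.983, -0.0, -0.182], [0.001, -1.0, -0.002]]
ft_force: [0.0, -0.5, -0.5]
grip_width: 0.0118
```

```bash
python3 - <<'E'
from h import *
p=np.array(status.observe()["position"])
ann("side",215,140,50,45,13,"pics/s14.png",1.4,None,[p,[p[0],p[1],.084]])
E
```

```text
19.65 [0.5205 0.1487 0.1242] F [ 0.6146  0.4975 -0.1369] w 0.0119
[[-0.1811, -0.0007, 0.9835], [-0.9835, -0.0, -0.1811], [0.0001, -1.0, -0.0007]]
```

View pics/s14.png

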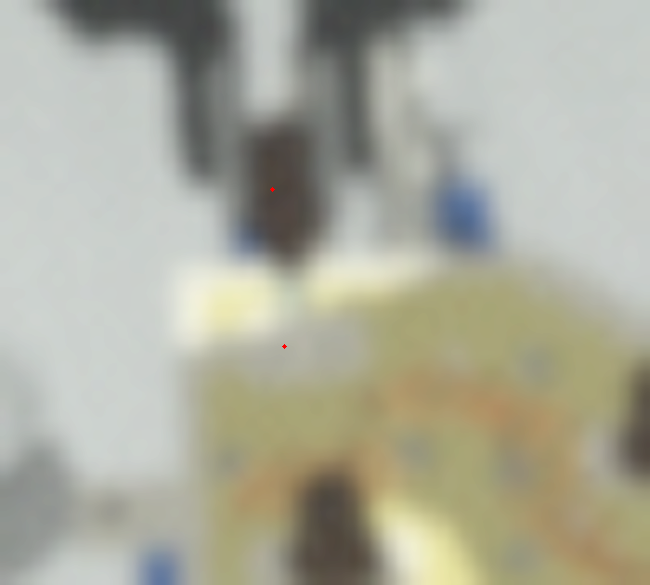

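>>> {"method": "jog_arm", "body": {"rows": [{"hand": 0, "dx": 0, "dy": 0.3, "dz": 0.03, "ax": 0, "ay": 0, "az": 0}, {"hand": 0, "dx": 0, "dy": 0.3, "dz": 0, "ax": 0, "ay": 0, "az": 0}, {"hand": 0, "dx": 0, "dy": 0.2, "dz": 0, "ax": 0, "ay": 0, "az": 0}, {"hand": 0, "dx": 0, "dy": 0.2, "dz": 0, "ax": 0, "ay": 0, "az": 0}, {"hand": 0, "dx": 0, "dy": 0, "dz": 0, "ax": 0, "ay": 0, "az": 0}]}}

```text
time_s: 20.07
position: [0.5207, 0.1486, 0.114]
tool_rot: [[-0.179, -0.0, 0.984], [-0.984, -0.0, -0.179], [0.0, -1.0, -0.0]]
ft_force: [0.6, -0.0, 0.1]
grip_width: 0.0116
```

```bash
python3 - <<'E'
from h import *
p=np.array(status.observe()["position"])
ann("side",215,140,50,45,13,"pics/s15.png",1.6,None,[p,[p[0],p[1],.084]])
E
```

```text
20.1167 [0.5208 0.1486 0.1142] F [0.439  0.6318 0.7216] w 0.0121
[[-0.1793, -0.0002, 0.9838], [-0.9838, -0.0, -0.1793], [0.0001, -1.0, -0.0002]]
```

View pics/s15.png

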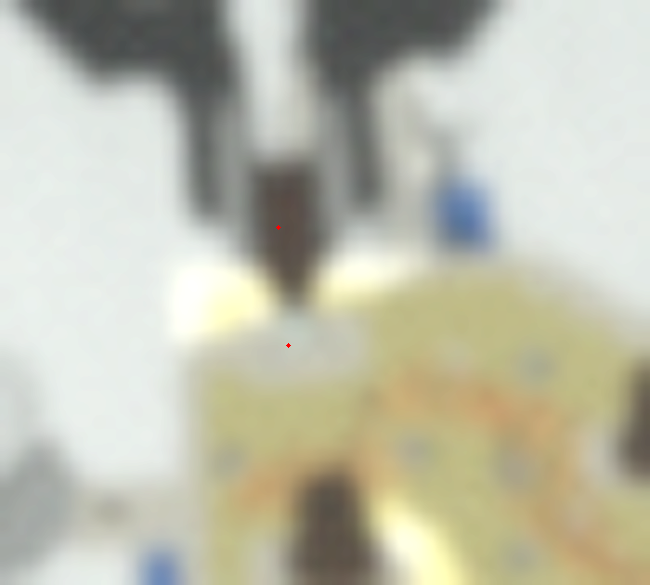

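>>> {"method": "jog_arm", "body": {"rows": [{"hand": 0, "dx": 0, "dy": 0.2, "dz": 0, "ax": 0, "ay": 0, "az": 0}, {"hand": 0, "dx": 0, "dy": 0.2, "dz": 0, "ax": 0, "ay": 0, "az": 0}, {"hand": 0, "dx": 0, "dy": 0.2, "dz": 0, "ax": 0, "ay": 0, "az": 0}, {"hand": 0, "dx": 0, "dy": 0.1, "dz": 0, "ax": 0, "ay": 0, "az": 0}, {"hand": 0, "dx": 0, "dy": 0, "dz": 0, "ax": 0, "ay": 0, "az": 0}]}}

```text
time_s: 20.53
position: [0.5207, 0.1486, 0.107]
tool_rot: [[-0.179, -0.001, 0.984], [-0.984, -0.0, -0.179], [0.0, -1.0, -0.001]]
ft_force: [-0.4, -0.1, -1.1]
grip_width: 0.0117
```

>>> {"method": "jog_arm", "body": {"rows": [{"hand": 0, "dx": 0, "dy": 0.2, "dz": 0, "ax": 0, "ay": 0, "az": 0}, {"hand": 0, "dx": 0, "dy": 0.2, "dz": 0, "ax": 0, "ay": 0, "az": 0}, {"hand": 0, "dx": 0, "dy": 0.2, "dz": 0, "ax": 0, "ay": 0, "az": 0}, {"hand": 0, "dx": 0, "dy": 0.1, "dz": 0, "ax": 0, "ay": 0, "az": 0}, {"hand": 0, "dx": 0, "dy": 0, "dz": 0, "ax": 0, "ay": 0, "az": 0}]}}

```text
time_s: 20.95
position: [0.5207, 0.1486, 0.1]
tool_rot: [[-0.179, -0.001, 0.984], [-0.984, -0.0, -0.179], [0.0, -1.0, -0.0]]
ft_force: [-0.0, 0.6, 0.7]
grip_width: 0.0114
```

>>> {"method": "jog_arm", "body": {"rows": [{"hand": 0, "dx": 0, "dy": 0.1, "dz": 0, "ax": 0, "ay": 0, "az": 0}, {"hand": 0, "dx": 0, "dy": 0.1, "dz": 0, "ax": 0, "ay": 0, "az": 0}, {"hand": 0, "dx": 0, "dy": 0.1, "dz": 0, "ax": 0, "ay": 0, "az": 0}, {"hand": 0, "dx": 0, "dy": 0.1, "dz": 0, "ax": 0, "ay": 0, "az": 0}, {"hand": 0, "dx": 0, "dy": 0, "dz": 0, "ax": 0, "ay": 0, "az": 0}]}}

```text
time_s: 21.37
position: [0.5208, 0.1486, 0.0961]
tool_rot: [[-0.179, -0.0, 0.984], [-0.984, -0.0, -0.179], [0.0, -1.0, -0.0]]
ft_force: [-0.1, -0.5, -0.5]
grip_width: 0.0119
```

>>> {"method": "jog_arm", "body": {"rows": [{"hand": 0, "dx": 0, "dy": 0.1, "dz": 0, "ax": 0, "ay": 0, "az": 0}, {"hand": 0, "dx": 0, "dy": 0.1, "dz": 0, "ax": 0, "ay": 0, "az": 0}, {"hand": 0, "dx": 0, "dy": 0.1, "dz": 0, "ax": 0, "ay": 0, "az": 0}, {"hand": 0, "dx": 0, "dy": 0, "dz": 0, "ax": 0, "ay": 0, "az": 0}, {"hand": 0, "dx": 0, "dy": 0, "dz": 0, "ax": 0, "ay": 0, "az": 0}]}}

```text
time_s: 21.78
position: [0.5208, 0.1486, 0.0933]
tool_rot: [[-0.179, -0.0, 0.984], [-0.984, -0.0, -0.179], [0.0, -1.0, -0.0]]
ft_force: [-0.2, -0.1, -0.7]
grip_width: 0.012
```

>>> {"method": "jog_arm", "body": {"rows": [{"hand": 0, "dx": 0, "dy": 0.1, "dz": 0, "ax": 0, "ay": 0, "az": 0}, {"hand": 0, "dx": 0, "dy": 0.1, "dz": 0, "ax": 0, "ay": 0, "az": 0}, {"hand": 0, "dx": 0, "dy": 0.1, "dz": 0, "ax": 0, "ay": 0, "az": 0}, {"hand": 0, "dx": 0, "dy": 0, "dz": 0, "ax": 0, "ay": 0, "az": 0}, {"hand": 0, "dx": 0, "dy": 0, "dz": 0, "ax": 0, "ay": 0, "az": 0}]}}

```text
time_s: 22.2
position: [0.5208, 0.1486, 0.0903]
tool_rot: [[-0.179, -0.0, 0.984], [-0.984, -0.0, -0.179], [0.0, -1.0, -0.0]]
ft_force: [0.1, 0.7, -0.0]
grip_width: 0.0119
```

```bash
python3 - <<'E'
from h import *
p=np.array(status.observe()["position"])
ann("side",215,140,50,45,13,"pics/s16.png",1.6,None,[p,[p[0],p[1],.084]])
E
```

```text
22.25 [0.5208 0.1486 0.0903] F [ 0.2147  0.8895 -0.0154] w 0.0117
[[-0.1791, -0.0001, 0.9838], [-0.9838, -0.0, -0.1791], [0.0001, -1.0, -0.0001]]
```

View pics/s16.png

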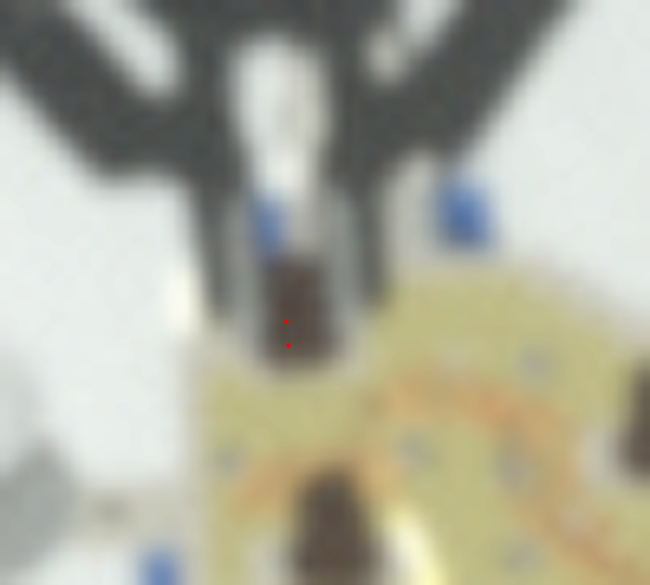

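>>> {"method": "jog_arm", "body": {"rows": [{"hand": 0, "dx": 0, "dy": 0.1, "dz": 0, "ax": 0, "ay": 0, "az": 0}, {"hand": 0, "dx": 0, "dy": 0.1, "dz": 0, "ax": 0, "ay": 0, "az": 0}, {"hand": 0, "dx": 0, "dy": 0, "dz": 0, "ax": 0, "ay": 0, "az": 0}, {"hand": 0, "dx": 0, "dy": 0, "dz": 0, "ax": 0, "ay": 0, "az": 0}, {"hand": 0, "dx": 0, "dy": 0, "dz": 0, "ax": 0, "ay": 0, "az": 0}]}}

```text
time_s: 22.67
position: [0.521, 0.1486, 0.09]
tool_rot: [[-0.179, 0.002, 0.984], [-0.984, -0.0, -0.179], [-0.0, -1.0, 0.002]]
ft_force: [-6.1, -1.1, 16.2]
grip_width: 0.0115
```

>>> {"method": "jog_arm", "body": {"rows": [{"hand": 0, "dx": 0, "dy": -0.1, "dz": 0, "ax": 0, "ay": 0, "az": 0}, {"hand": 0.3, "dx": 0, "dy": 0, "dz": 0, "ax": 0, "ay": 0, "az": 0}, {"hand": 0.3, "dx": 0, "dy": 0, "dz": 0, "ax": 0, "ay": 0, "az": 0}, {"hand": 0.3, "dx": 0, "dy": 0, "dz": 0, "ax": 0, "ay": 0, "az": 0}, {"hand": 0.3, "dx": 0, "dy": -0.5, "dz": 0, "ax": 0, "ay": 0, "az": 0}]}}

```text
time_s: 23.08
position: [0.5204, 0.1485, 0.0935]
tool_rot: [[-0.179, -0.002, 0.984], [-0.984, -0.0, -0.179], [0.001, -1.0, -0.002]]
ft_force: [-0.1, -0.5, 0.3]
grip_width: 0.0255
```

>>> {"method": "jog_arm", "body": {"rows": [{"hand": 0.3, "dx": 0, "dy": -1.5, "dz": 0, "ax": 0, "ay": 0, "az": 0}, {"hand": 0, "dx": 0, "dy": -1.5, "dz": 0, "ax": 0, "ay": 0, "az": 0}, {"hand": 0, "dx": 0, "dy": 0, "dz": 0, "ax": 0, "ay": 0, "az": 0}, {"hand": 0, "dx": 0, "dy": 0, "dz": 0, "ax": 0, "ay": 0, "az": 0}, {"hand": 0, "dx": 0, "dy": 0, "dz": 0, "ax": 0, "ay": 0, "az": 0}]}}

```text
time_s: 23.5
position: [0.5205, 0.1486, 0.1237]
tool_rot: [[-0.179, -0.001, 0.984], [-0.984, -0.0, -0.179], [0.0, -1.0, -0.001]]
ft_force: [0.1, -0.6, -0.2]
grip_width: -0.0002
```

>>> {"method": "jog_arm", "body": {"rows": [{"hand": 0, "dx": 0, "dy": 1.0, "dz": 0, "ax": 0, "ay": 0, "az": 0}, {"hand": 0, "dx": 0, "dy": 0.8, "dz": 0, "ax": 0, "ay": 0, "az": 0}, {"hand": 0, "dx": 0, "dy": 0.3, "dz": 0, "ax": 0, "ay": 0, "az": 0}, {"hand": 0, "dx": 0, "dy": 0.1, "dz": 0, "ax": 0, "ay": 0, "az": 0}, {"hand": 0, "dx": 0, "dy": 0, "dz": 0, "ax": 0, "ay": 0, "az": 0}]}}

```text
time_s: 23.92
position: [0.5205, 0.1486, 0.1029]
tool_rot: [[-0.179, -0.0, 0.984], [-0.984, -0.0, -0.179], [0.0, -1.0, -0.0]]
ft_force: [-6.4, -0.7, 17.8]
grip_width: 0.0
```

>>> {"method": "jog_arm", "body": {"rows": [{"hand": 0, "dx": 0, "dy": -2.5, "dz": 0, "ax": 0, "ay": 0, "az": 0}, {"hand": 0.6, "dx": 0, "dy": -4, "dz": 0, "ax": 0, "ay": 0, "az": 0}, {"hand": 0.6, "dx": 0, "dy": -4, "dz": 0, "ax": 0, "ay": 0, "az": 0}, {"hand": 0.6, "dx": -2, "dy": 0, "dz": -3, "ax": 0, "ay": 0, "az": 0}, {"hand": 0.6, "dx": -2, "dy": 0, "dz": -3, "ax": 0, "ay": 0, "az": 0}]}}

```text
time_s: 24.33
position: [0.4697, 0.1986, 0.208]
tool_rot: [[-0.182, 0.003, 0.983], [-0.983, 0.001, -0.182], [-0.001, -1.0, 0.003]]
ft_force: [-1.2, 1.5, -1.0]
grip_width: 0.0481
```

```bash
python3 - <<'E'
from h import *
t=cv2.imread("pics/top0.png")
c=cv2.resize(t[155:200,120:200],None,fx=9,fy=9,interpolation=cv2.INTER_CUBIC)
c=np.clip(c.astype(float)*2,0,255).astype(np.uint8)
th=np.radians(-11.24);Y=np.array([-np.sin(th),np.cos(th)]);X=np.array([np.cos(th),np.sin(th)]);o=np.array([.534,.0364])
for a in range(140,320,20):
    q=np.r_[o+Y*a/1000,.05]; u=(proj("top",q)[0]-[120,155]+.5)*9-.5; cv2.circle(c,tuple(int(v) for v in u),2,(0,0,255),-1)
cv2.imwrite("pics/knob.png",c)
ann("side",200,100,80,90,7,"pics/s17.png",1.6,None,[])
E
```

```text
24.3833 [0.4639 0.2025 0.2071] F [-4.0587  4.6402 -0.7374] w 0.0515
[[-0.1776, -0.0025, 0.9841], [-0.9841, 0.0017, -0.1776], [-0.0012, -1.0, -0.0028]]
```

View pics/knob.png

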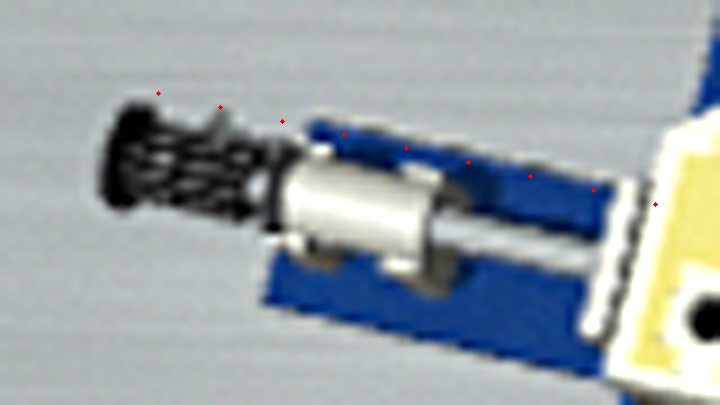

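View pics/s17.png

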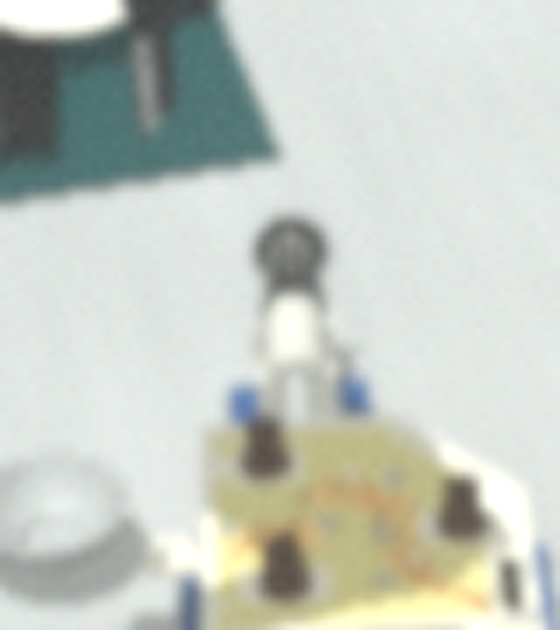

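```bash
python3 - <<'E'
from h import *
g=lambda a,b:[120+(a+.5)/9-.5,155+(b+.5)/9-.5]
for n,p in {"lip":(128,157),"grip":(190,171),"mouth":(268,189),"tube":(355,208),"rod":(500,240)}.items():
    print(n,onz("top",g(*p),.05)[:2]+[.0006,-.0004])
c=[200+(290+.5)/7-.5,100+(248+.5)/7-.5]; print("side lip",onz("side",c,.05))
print([(n,(proj("side",np.r_[onz("top",g(*p),.05)])[0]-[200,100]+.5)*7-.5) for n,p in {"lip":(128,157),"grip":(190,171)}.items()])
st()
E
```

```text
lip [0.5728 0.3382]
grip [0.5688 0.3186]
mouth [0.5637 0.2939]
tube [0.5584 0.2664]
rod [0.5495 0.2209]
side lip [0.574  0.3395 0.05  ]
[('lip', array([286.2543, 249.7054])), ('grip', array([287.4218, 275.4514]))]
24.3833 [0.4639 0.2025 0.2071] F [-4.0587  4.6402 -0.7374] w 0.0515
[[-0.1776, -0.0025, 0.9841], [-0.9841, 0.0017, -0.1776], [-0.0012, -1.0, -0.0028]]
```

>>> {"method": "jog_arm", "body": {"rows": [{"hand": 0.7, "dx": -2.78, "dy": 0, "dz": 1.54, "ax": 0, "ay": 0.9, "az": 0}, {"hand": 0.7, "dx": -2.78, "dy": 0, "dz": 1.54, "ax": 0, "ay": 0, "az": 0}, {"hand": 0.7, "dx": -2.78, "dy": 0, "dz": 1.54, "ax": 0, "ay": 0, "az": 0}, {"hand": 0.7, "dx": -2.78, "dy": 0, "dz": 1.54, "ax": 0, "ay": 0, "az": 0}, {"hand": 0.7, "dx": -2.78, "dy": 0, "dz": 1.54, "ax": 0, "ay": 0, "az": 0}], "newtons": 60}}

```text
time_s: 24.8
position: [0.5717, 0.3216, 0.2056]
tool_rot: [[-0.194, -0.002, 0.981], [-0.981, -0.001, -0.194], [0.001, -1.0, -0.002]]
ft_force: [0.1, -0.5, -0.3]
grip_width: 0.0598
```

>>> {"method": "jog_arm", "body": {"rows": [{"hand": 0.7, "dx": 0, "dy": 3, "dz": 0, "ax": 0, "ay": 0, "az": 0}, {"hand": 0.7, "dx": 0, "dy": 3, "dz": 0, "ax": 0, "ay": 0, "az": 0}, {"hand": 0.7, "dx": 0, "dy": 3, "dz": 0, "ax": 0, "ay": 0, "az": 0}, {"hand": 0.7, "dx": 0, "dy": 0, "dz": 0, "ax": 0, "ay": 0, "az": 0}, {"hand": 0.7, "dx": 0, "dy": 0, "dz": 0, "ax": 0, "ay": 0, "az": 0}]}}

```text
time_s: 25.22
position: [0.5705, 0.3201, 0.1156]
tool_rot: [[-0.195, -0.004, 0.981], [-0.981, -0.001, -0.195], [0.002, -1.0, -0.004]]
ft_force: [-0.2, -0.8, 1.2]
grip_width: 0.0599
```

```bash
python3 - <<'E'
from h import *
p=np.array(status.observe()["position"])
ann("side",200,90,80,90,7,"pics/s18.png",1.6,None,[p,[p[0],p[1],.05]])
ann("top",100,140,220,100,3,"pics/t2.png",2,None,[])
E
```

```text
25.2667 [0.5715 0.3205 0.1178] F [0.1131 0.7133 0.7585] w 0.0598
[[-0.1947, -0.0, 0.9809], [-0.9809, 0.0, -0.1947], [-0.0, -1.0, -0.0]]
25.3167 [0.572  0.3206 0.1189] F [ 0.6129 -0.2625 -0.3023] w 0.0595
[[-0.1947, 0.0022, 0.9809], [-0.9809, 0.0008, -0.1947], [-0.0012, -1.0, 0.002]]
```

View pics/s18.png

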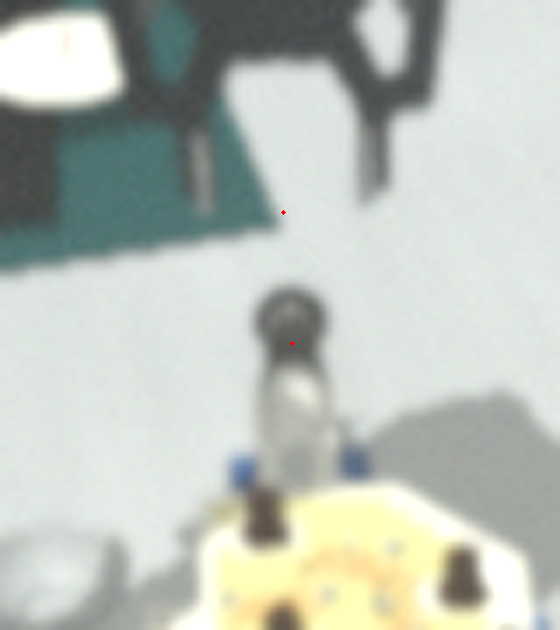

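View pics/t2.png

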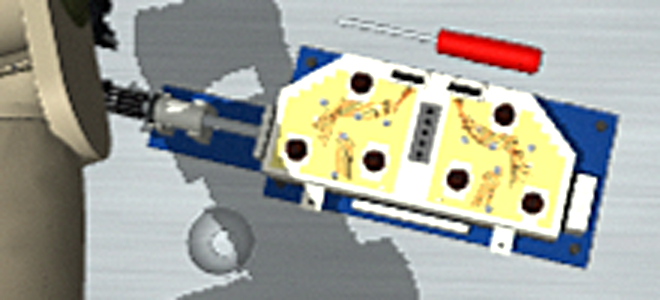

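>>> {"method": "jog_arm", "body": {"rows": [{"hand": 0.7, "dx": 0, "dy": 3, "dz": -0.15, "ax": 0, "ay": 0, "az": 0}, {"hand": 0.7, "dx": 0, "dy": 3, "dz": 0, "ax": 0, "ay": 0, "az": 0}, {"hand": 0.7, "dx": 0, "dy": 1.8, "dz": 0, "ax": 0, "ay": 0, "az": 0}, {"hand": 0.7, "dx": 0, "dy": 0.7, "dz": 0, "ax": 0, "ay": 0, "az": 0}, {"hand": 0.7, "dx": 0, "dy": 0, "dz": 0, "ax": 0, "ay": 0, "az": 0}]}}

```text
time_s: 25.73
position: [0.5699, 0.3207, 0.0325]
tool_rot: [[-0.195, -0.0, 0.981], [-0.981, -0.0, -0.195], [0.0, -1.0, -0.0]]
ft_force: [0.5, -0.2, 0.6]
grip_width: 0.0601
```

```bash
python3 - <<'E'
from h import *
p=np.array(status.observe()["position"])
ann("side",200,90,80,90,7,"pics/s19.png",1.6,None,[p,[p[0],p[1],.05]])
E
```

```text
25.7833 [0.5705 0.3209 0.0338] F [-0.022  -0.1354 -0.0007] w 0.06
[[-0.1947, 0.002, 0.9809], [-0.9809, 0.0007, -0.1947], [-0.0011, -1.0, 0.0018]]
```

View pics/s19.png

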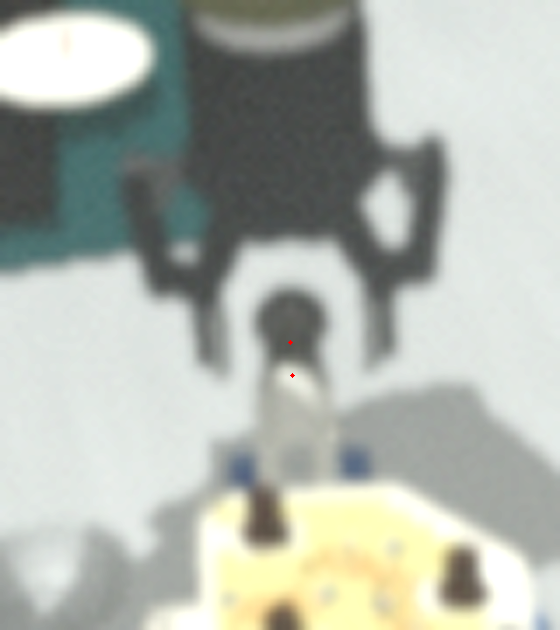

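>>> {"method": "jog_arm", "body": {"rows": [{"hand": 0.7, "dx": 0, "dy": 0.1, "dz": -0.12, "ax": 0, "ay": 0, "az": 0}, {"hand": 0.4, "dx": 0, "dy": 0, "dz": 0, "ax": 0, "ay": 0, "az": 0}, {"hand": 0.4, "dx": 0, "dy": 0, "dz": 0, "ax": 0, "ay": 0, "az": 0}, {"hand": 0, "dx": 0, "dy": 0, "dz": 0, "ax": 0, "ay": 0, "az": 0}, {"hand": 0, "dx": 0, "dy": 0, "dz": 0, "ax": 0, "ay": 0, "az": 0}]}}

```text
time_s: 26.2
position: [0.5684, 0.3212, 0.0325]
tool_rot: [[-0.195, 0.0, 0.981], [-0.981, 0.001, -0.195], [-0.001, -1.0, 0.0]]
ft_force: [-2.9, -1.1, 7.0]
grip_width: 0.0225
```

>>> {"method": "jog_arm", "body": {"rows": [{"hand": 0, "dx": 0, "dy": 0, "dz": 0, "ax": 0, "ay": 0, "az": 0}, {"hand": 0, "dx": 0, "dy": 0, "dz": 0, "ax": 0, "ay": 0, "az": 0}, {"hand": 0, "dx": 0, "dy": 0, "dz": 0, "ax": 0, "ay": 0, "az": 0}, {"hand": 0, "dx": 0, "dy": 0, "dz": 0, "ax": 0, "ay": 0, "az": 0}, {"hand": 0, "dx": 0, "dy": 0, "dz": 0, "ax": 0, "ay": 0, "az": 0}]}}

```text
time_s: 26.62
position: [0.5684, 0.3212, 0.0325]
tool_rot: [[-0.195, 0.0, 0.981], [-0.981, 0.001, -0.195], [-0.001, -1.0, 0.0]]
ft_force: [-3.4, -0.4, 6.2]
grip_width: 0.0222
```

```bash
python3 - <<'E'
from h import *
st()
E
```

```text
26.6167 [0.5684 0.3212 0.0325] F [-3.4023 -0.4171  6.2227] w 0.0222
[[-0.1945, 0.0003, 0.9809], [-0.9809, 0.0005, -0.1945], [-0.0006, -1.0, 0.0001]]
```

>>> {"method": "jog_arm", "body": {"rows": [{"hand": 0, "dx": -0.3, "dy": 0, "dz": 0, "ax": 0, "ay": 0, "az": 0}, {"hand": 0, "dx": -0.5, "dy": 0, "dz": 0, "ax": 0, "ay": 0, "az": 0}, {"hand": 0, "dx": -0.5, "dy": 0, "dz": 0, "ax": 0, "ay": 0, "az": 0}, {"hand": 0, "dx": -0.5, "dy": 0, "dz": 0, "ax": 0, "ay": 0, "az": 0}, {"hand": 0, "dx": -0.2, "dy": 0, "dz": 0, "ax": 0, "ay": 0, "az": 0}], "newtons": 70}}

```text
time_s: 27.03
position: [0.572, 0.3396, 0.0325]
tool_rot: [[-0.195, -0.001, 0.981], [-0.981, -0.003, -0.195], [0.003, -1.0, -0.001]]
ft_force: [-5.5, -9.1, 9.7]
grip_width: 0.0218
```

>>> {"method": "jog_arm", "body": {"rows": [{"hand": 0, "dx": -0.5, "dy": 0, "dz": 0, "ax": 0, "ay": 0, "az": 0}, {"hand": 0, "dx": -0.5, "dy": 0, "dz": 0, "ax": 0, "ay": 0, "az": 0}, {"hand": 0, "dx": -0.3, "dy": 0, "dz": 0, "ax": 0, "ay": 0, "az": 0}, {"hand": 0, "dx": -0.1, "dy": 0, "dz": 0, "ax": 0, "ay": 0, "az": 0}, {"hand": 0, "dx": 0, "dy": 0, "dz": 0, "ax": 0, "ay": 0, "az": 0}]}}

```text
time_s: 27.45
position: [0.5746, 0.3527, 0.0325]
tool_rot: [[-0.195, -0.002, 0.981], [-0.981, -0.003, -0.195], [0.004, -1.0, -0.001]]
ft_force: [-5.7, -10.6, 9.9]
grip_width: 0.0216
```

```bash
python3 - <<'E'
from h import *
s=st();d=np.array(s["position"])-[.5684,.3212,.0325]; print(d, d[:2]@[.195,.981])
ann("side",200,70,80,110,6,"pics/s20.png",1.6,None,[])
ann("top",60,140,220,100,3,"pics/t3.png",2,None,[])
s=st()
E
```

```text
27.45 [0.5746 0.3527 0.0325] F [ -5.7439 -10.6465   9.9471] w 0.0216
[[-0.1947, -0.0017, 0.9809], [-0.9809, -0.0033, -0.1947], [0.0036, -1.0, -0.001]]
[0.0062 0.0315 0.    ] 0.03212879184026509
27.5 [0.5746 0.3526 0.0325] F [-6.6223 -9.8963  9.2707] w 0.0222
[[-0.1947, -0.0017, 0.9809], [-0.9809, -0.0034, -0.1947], [0.0036, -1.0, -0.0011]]
27.55 [0.5745 0.3525 0.0325] F [ -5.0863 -11.0634   9.6402] w 0.0217
[[-0.1948, -0.0018, 0.9808], [-0.9808, -0.0034, -0.1948], [0.0037, -1.0, -0.0011]]
27.55 [0.5745 0.3525 0.0325] F [ -5.0863 -11.0634   9.6402] w 0.0217
[[-0.1948, -0.0018, 0.9808], [-0.9808, -0.0034, -0.1948], [0.0037, -1.0, -0.0011]]
```

View pics/s20.png

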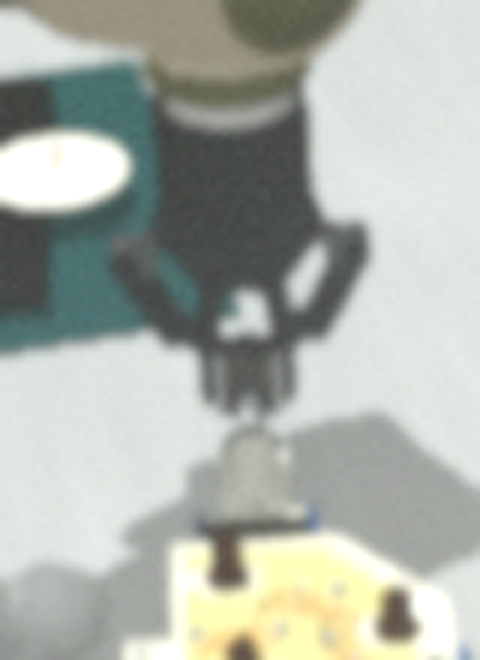

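View pics/t3.png

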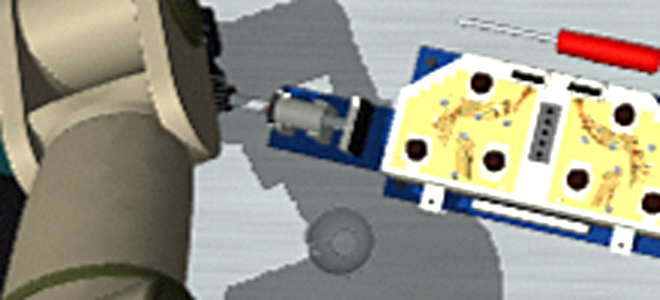

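>>> {"method": "jog_arm", "body": {"rows": [{"hand": 0, "dx": -0.15, "dy": 0, "dz": 0, "ax": 0, "ay": 0, "az": 0}, {"hand": 0, "dx": -0.15, "dy": 0, "dz": 0, "ax": 0, "ay": 0, "az": 0}, {"hand": 0, "dx": 0, "dy": 0, "dz": 0, "ax": 0, "ay": 0, "az": 0}, {"hand": 0, "dx": 0, "dy": 0, "dz": 0, "ax": 0, "ay": 0, "az": 0}, {"hand": 0, "dx": 0, "dy": 0, "dz": 0, "ax": 0, "ay": 0, "az": 0}]}}

```text
time_s: 27.97
position: [0.5751, 0.3554, 0.0325]
tool_rot: [[-0.195, -0.002, 0.981], [-0.981, -0.004, -0.195], [0.004, -1.0, -0.001]]
ft_force: [-7.3, -11.0, 11.0]
grip_width: 0.0219
```

```bash
python3 - <<'E'
from h import *
s=st();d=np.array(s["position"])-[.5684,.3212,.0325]; print(d, d[:2]@[.195,.981])
a=imaging.get_image("top")[:,:,::-1]; cv2.imwrite("pics/top_end.png",a)
c=np.vstack([cv2.resize(im[160:205,125:205],None,fx=9,fy=6.4,interpolation=cv2.INTER_CUBIC) for im in (cv2.imread("pics/top0.png"),a)])
cv2.imwrite("pics/cmp.png",np.clip(c.astype(float)*2,0,255).astype(np.uint8))
E
```

```text
27.9667 [0.5751 0.3554 0.0325] F [ -7.2733 -10.9778  11.0367] w 0.0219
[[-0.1949, -0.0019, 0.9808], [-0.9808, -0.0036, -0.1949], [0.0039, -1.0, -0.0012]]
[0.0067 0.0342 0.    ] 0.03481930423302377
```

View pics/cmp.png

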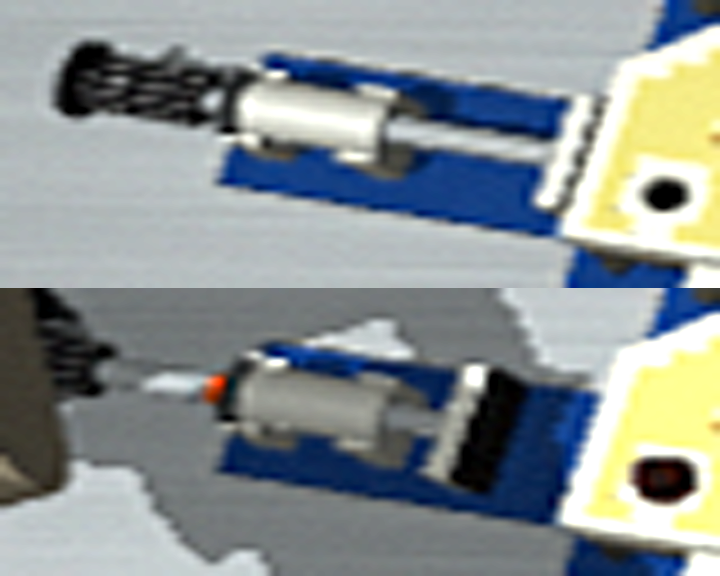

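```bash
python3 - <<'E'
from h import *
a=cv2.imread("pics/top0.png").astype(float).sum(2)/3; b=cv2.imread("pics/top_end.png").astype(float).sum(2)/3
def wc(g,u,v,r,bg):
    ys,xs=np.mgrid[v-r:v+r+1,u-r:u+r+1]; w=np.clip(bg-g[v-r:v+r+1,u-r:u+r+1],0,None); return np.array([(w*xs).sum()/w.sum(),(w*ys).sum()/w.sum()])
for n,u,v,bg in [("s2",370,206,45),("p1",277,208,60),("p2",268,178,60),("p3",252,199,60),("p4",224,193,60),("p5",220,167,60),("p6",198,190,60)]:
    print(n,wc(a,u,v,4,bg),wc(b,u,v,4,bg))
# patch shifts
for n,(u,v,w,h) in {"gauge":(325,142,35,35),"cluster edge":(240,150,70,85),"driver":(212,143,72,24),"dish":(160,205,32,30)}.items():
    print(n,cv2.phaseCorrelate(a[v:v+h,u:u+w].copy(),b[v:v+h,u:u+w].copy()))
st()
E
```

```text
s2 [369.9327 206.3844] [369.9401 206.3758]
p1 [277.2016 207.6473] [276.951  207.4183]
p2 [267.6449 177.9637] [267.6389 177.9699]
p3 [252.0436 199.4644] [252.0312 199.4641]
p4 [224.295  193.3123] [224.2969 193.3392]
p5 [219.915  167.3407] [219.9266 167.359 ]
p6 [198.4907 190.1096] [198.3974 189.5079]
gauge ((-0.027413621777508723, -0.013850641514178363), 0.9964487145571664)
cluster edge ((-0.016447760055271488, 0.030114362171808295), 0.9601967921836341)
driver ((0.014008370375456991, -0.05798497768241617), 1.007910261295903)
dish ((0.016076154594353298, 0.0670088037634109), 0.5014940274110606)
28.0167 [0.5751 0.3553 0.0325] F [ -6.2139 -11.9752  10.0843] w 0.0226
[[-0.1949, -0.002, 0.9808], [-0.9808, -0.0036, -0.1949], [0.0039, -1.0, -0.0012]]
```

Nothing else on the bench has shifted, the ring is just out, and the hold is steady, so I'm handing in the job.

```bash
python3 - <<'E'
from h import *
print(job.close_job()); st()
E
```

```text
the job is handed in; nothing more can be done
None
the job is handed in; nothing more can be done
```

I fitted spares from the two ends of the rack into the two empty pockets, 1 and 6. I then drew the clamp rod out by its knob until the orange ring was just clear of the tube, and handed the job in while holding it there, at 28.0 s of the 72 s. The hand-in gave no verdict.

**Holders:** I pressed down on both with the closed fingers, at about 20 N and 18 N. Both stopped with the head top at z = 0.103 m, which is the fully home height. The first holder stopped early, at a tip height of 0.0965 m instead of about 0.090 m. I never settled whether it had caught in the pocket or slipped in the grip, but it was home after I released it and pressed it.

**Rod:** The arm moved 34.8 mm along the rod. In the top picture the jaw moved about 35 mm, the orange ring sits just outside the collar, and there is a clear gap between jaw and cluster. The pull on the arm was about 12 to 13 N, which fits the spring at that travel.

**Everything else:** In the top view the cluster, the four fitted holders, the middle spare, the gauge and the screwdriver moved less than 0.1 pixel (about 0.3 mm). The dish also read less than 0.1 pixel, but that match was weak because of the arm's shadow.

**Disagreement:** The side camera read about 1 to 2 pixels (2 to 5 mm) off the robot in x. I placed things by the top view, finger contact and measured forces instead.

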